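# Swing a steel tube into line on a locating jig

## Task

Set the square steel tube in line on the locating jig, pushing it along flat on the plate: first push it over until its side, near its left end, bears on the brass post while the tube is still askew, then, keeping that end at the post, swing it round the post until its other end meets the black rubber pad of the blue stop. Press it home against the pad with about 10 N (never more than 15 N) for about a second, then let go so that the tube stays resting against both post and pad. Feel for the pad, since its setting differs from job to job, and leave everything else on the bench alone.

Things in the scene. Friction and masses are not known exactly. Their poses are not given: they have to be found in the camera images.
- tube: loose square steel tube, 30 x 240 x 30 mm, 0.4 to 0.65 kg, origin at its very centre; y along it (+y is the left end, which goes to the post), z up, x across it towards the side that meets post and pad. Starts 18 to 60 mm short of the post, turned clockwise from above by 0.24 to 0.42 rad from the jig's y axis. It slides on the plate with 1 to 5 N, but sticks if fingers bear down on it.
- jig: dark drilled steel plate, 240 (x) x 320 (y) x 12 mm, fixed; origin at the centre of its underside, z up; x points away from the robot to where post and stop stand, y along the line into which the tube must come. Holes and bolt heads are flush. In line, the tube's centre lies at about x = 35, y = 0, z = 27 mm.
- post: fixed upright brass post, 20 mm diameter, 45 mm high, on the plate at x = 60, y = 85 mm of the jig; origin at the centre of its foot on the plate's top (12 mm above the bench).
- stop: fixed blue stop block, 26 x 36 x 34 mm, at x = 80, y = -85 mm on the plate; origin at the foot of the middle of its face that looks to the tube, axes as the jig's. On a screw it carries a black rubber pad (22 mm disc, face towards the tube)
- pad_mean (a point): where the middle of the pad's face would be at the mean setting: 30 mm before the block, 16 mm above the plate. The real pad stands up to 9 mm nearer or farther along the jig's x; its setting differs each time, is not measured and does not yield. The pad itself is sprung: about 8 N per mm, up to 6 mm. A thin feeler pin in its middle stands 4 mm proud, with under 1 N
- mug: grey stoneware mug, 85x115x88 mm, bystander; origin under its centre
- tape_measure: yellow pocket tape measure, 68x72x34 mm, bystander; origin under its centre
- elbow: grey steel pipe elbow, 59x83x42 mm, bystander; origin under its centre
- nut: steel lock nut, 41x47x18 mm, bystander; origin under its centre
- chalk: white marking stick, 12x70x9 mm, bystander; origin under its centre

How it is judged:
By the outcome, as a careful person would: the job done as asked, in the order asked, and still so for the second after the job is handed in, with the robot touching nothing.
It also fails if it takes over 72 s, if anything falls off the work surface, if the arm or the gripper's body presses on something with over 40 N, if the wrist force passes 120 N, or if a joint passes its speed limit or range.

## Robot

A 7-joint arm with a two-finger parallel gripper is mounted at the origin on a cart in front of the work surface, level with it; the furniture and walls round the work are solid. World frame = base frame: x ahead of the robot, y to its left, z up, the work surface at z = 0. Lengths are in m, angles in rad, forces in N, time in s.
With the tool pointing down it reaches from about 0.4 to 0.85 m from the base axis. Payload 10.4 kg.
Tool frame: the origin (TCP) lies midway between the tips of the shut fingers; the grasp point (between the pads) lies 19 mm behind it; z points along the fingers, y is the direction in which the jaws open and shut (so a half turn about z gives the same grasp; the last joint's range is limited). The gripper opens to 85 mm and grips with 20 to 120 N. Pads are 22 mm wide; open, the fingers measure 114 mm over their backs; the gripper's body (76 mm by 85 mm) begins 54 mm behind the grasp point. The pads swing forward as they close: fully open they stand 13 mm farther back than shut.
Start: joints at [-1.189, 0.332, -0.065, 1.46, 0.022, 1.35, -0.088], TCP at [0.246, 0.575, 0.203] pointing down, gripper open.
Joint ranges: [-2.6, 2.6], [-0.5, 2.12], [-1.47, 1.34], [0.16, 2.42], [-1.27, 4.41], [0.06, 2.06], [-2.6, 2.6]. Speed limits (rad/s): [2.22, 2.22, 2.79, 2.79, 3.14, 3.14, 3.14].

## Interface

Orientations are given as a unit quaternion [x, y, z, w].
In Python, from workcell import get_obs, camera, calibration, hand_in gives the robot as it stands.
- The arm moves only by the shell command python3 -m handwheel 'ROWS' [FORCE]. ROWS is JSON, a list of rows, each an object with "jaw": the finger opening in mm, from 0 to 85.4; "delta_pos": the shift along the tool's x, y, z scaled (see below), a list of three; "turn": the turn about the tool's z scaled (see below). In form: [{"jaw": jaw, "delta_pos": [tx, ty, tz], "turn": turn}, ...]. A call has 1 to 10 rows; each row is the pose to reach, as a shift and turn from the pose commanded when the call began, along the tool's axes at that moment, turning the shorter way round; what a row does not reach only later rows make up. The controller multiplies each number of a shift by 1 m and each number of a turn by pi rad. A row lasts 1/12 s, in which the tool goes at most 41.7 mm and 7.16 degrees, less where a joint would pass 70% of its speed; a pose out of reach is approached as far as the arm can. A call with a number of a shift or a turn outside -1 to 1 is refused whole. A call with a gripper value outside its range is refused whole. The fingers move at their own pace and stop on an object; FORCE is the grip in N (left out, the last holds). Time passes only in rows, so rows that repeat a pose let the fingers close. It gives the time, the measured TCP pose, the force and the opening at its end, in the units of the state.
- get_obs(): the state, without advancing time (a new reading comes with each control period).
- camera(name): name is "scene" or "top"; returns the picture (384x512x3 uint8, red, green, blue); there is no depth.
- calibration(name): a dict with "mtx" (3x3 intrinsics, pixels), "rvec" (rotation vector, rad) and "tvec" (3), from world to camera coordinates, as OpenCV has them. Camera axes: x right, y down, z forward; pixel columns grow to the right and rows downward; lengths in m; the calibration is good to about 2 mm. A picture is of the moment at which its call begins. calibration takes no time and is no camera call.
- hand_in(): hands the job in, once; it reports no verdict.
The state is a dict: "clock": time; "joint_pos": joint angles; "joint_velocities": joint speeds; "tau": joint torques, N m; "position": TCP position; "ee_rot": TCP orientation; "ft_force": force on the tool from outside, world axes, zero at the start; "torque": the same for the moment, N m; "grip_width": opening from 0.0 (shut) to 1.0 (fully open).
Only numpy, scipy, OpenCV 4.12 (cv2) and the standard library are available. Lean on these libraries where they do the work, as an engineer would, in place of code of your own. Each camera call takes 0.05 s, during which the arm holds its last target.

## Working session

There is one attempt and no reset: what is moved stays moved. The work goes in short steps, Python scripts to look and compute and a shell command to move; the robot and the scene stay as the last step left them, time stands still between calls to the robot, and variables do not carry over. Pictures are saved under pics/ and viewed, and the job is handed in when it is done.

```bash
mkdir -p pics; ls; python3 - <<'E'
from workcell import get_obs, camera, calibration
import cv2,json
o=get_obs();print(o)
for n in("scene","top"):
    im=camera(n);cv2.imwrite(f"pics/{n}0.png",im[:,:,::-1]);c=calibration(n);print(n,c)
E
```

```text
pics
{'clock': 0.0, 'joint_pos': array([-1.18862556,  0.33284625, -0.06473127,  1.46099787,  0.02160202,
        1.34988296, -0.08852293]), 'joint_velocities': array([-0.00048132, -0.00129284,  0.00083164,  0.00069156,  0.00028809,
        0.00094073, -0.00073976]), 'tau': array([-1.60819500e-04, -6.25446653e+01,  4.91211377e-02, -3.91598618e+01,
        1.62161922e-02,  9.93042922e-03, -3.11508643e-05]), 'position': array([0.24594899, 0.57409769, 0.20170504]), 'ee_rot': array([ 2.00992217e-01,  9.79592574e-01, -7.10082711e-04, -1.14710522e-04]), 'ft_force': array([ 0.11783367,  0.39387891, -0.15857976]), 'torque': array([ 0.02892658, -0.02040456, -0.01921203]), 'grip_width': 1.001798820070029}
scene {'mtx': array([[410.87224636,   0.        , 256.1175097 ],
       [  0.        , 410.87224636, 192.84167562],
       [  0.        ,   0.        ,   1.        ]]), 'rvec': array([ 1.86461308, -0.86259202,  0.55892257]), 'tvec': array([-0.36103365,  0.22772379,  1.07498633])}
top {'mtx': array([[382.55622919,   0.        , 265.08491271],
       [  0.        , 382.55622919, 193.89849649],
       [  0.        ,   0.        ,   1.        ]]), 'rvec': array([ 2.14627204, -2.1691272 ,  0.12035789]), 'tvec': array([0.0035216 , 0.56738778, 1.30307334])}
```

View pics/scene0.png

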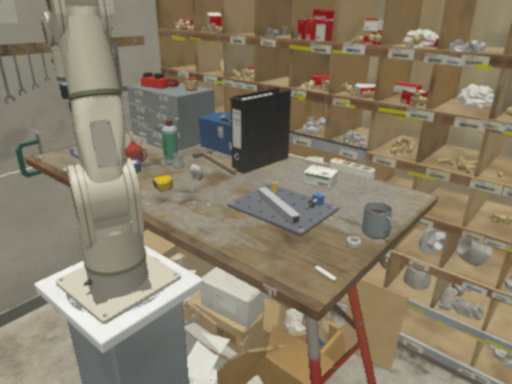

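View pics/top0.png

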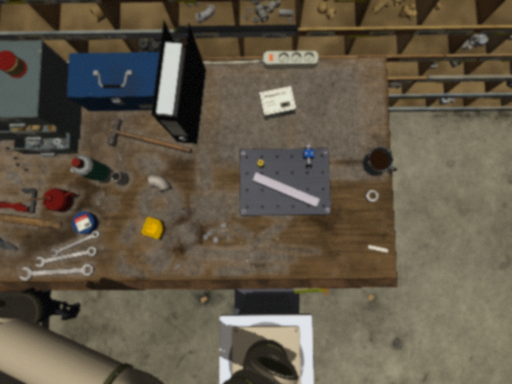

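The top view shows the jig at about (284,182), the post at (261,162), the stop at (309,155) and the tube running from (254,177) to (318,203). The mug, nut and chalk are to the right. I'll zoom in and measure next.

```bash
cat > h.py <<'E'
import numpy as np,cv2
from workcell import get_obs,camera,calibration
def ray(n,uv,z):
    c=calibration(n);R=cv2.Rodrigues(c['rvec'])[0];t=np.array(c['tvec']).ravel()
    p=cv2.undistortPoints(np.float64(uv).reshape(-1,1,2),c['mtx'],None).reshape(-1,2)
    d=np.c_[p,np.ones(len(p))]@R; o=-R.T@t
    return o+d*((z-o[2])/d[:,2])[:,None]
def proj(n,P):
    c=calibration(n);return cv2.projectPoints(np.float64(P).reshape(-1,1,3),c['rvec'],np.float64(c['tvec']),c['mtx'],None)[0].reshape(-1,2)
E
python3 - <<'E'
import cv2
a=cv2.imread("pics/top0.png")[140:225,225:345];cv2.imwrite("pics/topc.png",cv2.resize(a,None,fx=6,fy=6,interpolation=cv2.INTER_CUBIC))
a=cv2.imread("pics/scene0.png")[170:240,220:350];cv2.imwrite("pics/scenec.png",cv2.resize(a,None,fx=6,fy=6,interpolation=cv2.INTER_CUBIC))
E
```

```text
(no output)
```

View pics/topc.png

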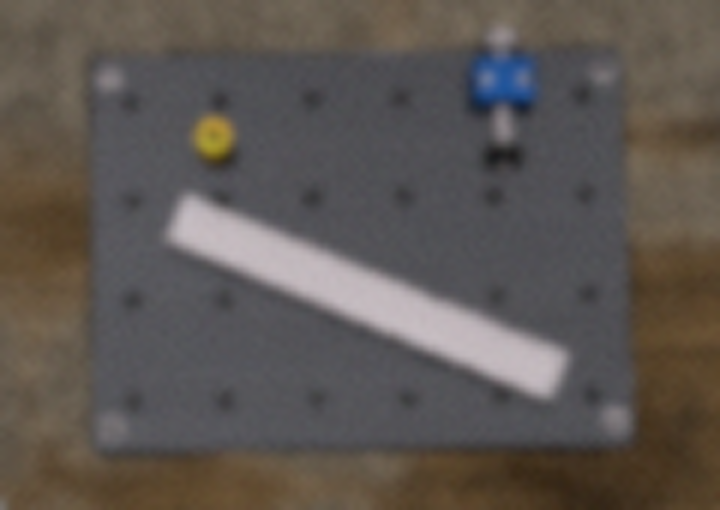

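View pics/scenec.png

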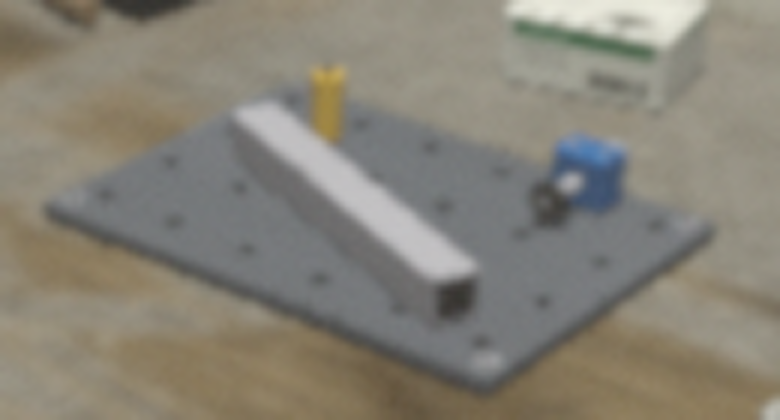

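The crop shows the tube clear of the post, with the black pad on a screw in front of the blue block. I'll measure these with masks.

```bash
cat > meas.py <<'E'
from h import *
import sys
def meas(im):
    S=6;x0,y0=225,140
    a=cv2.resize(im[y0:225,x0:345],None,fx=S,fy=S,interpolation=cv2.INTER_CUBIC).astype(int)
    R,G,B=a[...,0],a[...,1],a[...,2]
    un=lambda p:(np.float64(p)+.5)/S-.5+[x0,y0]
    def big(m):
        cs,_=cv2.findContours(m.astype(np.uint8),cv2.RETR_EXTERNAL,cv2.CHAIN_APPROX_NONE)
        return max(cs,key=cv2.contourArea)
    out={}
    m=(R>140)&(B>140)&(abs(R-B)<45);c=big(m);r=cv2.minAreaRect(c)
    out['tube']=ray('top',un(cv2.boxPoints(r)),.042)
    m=(R-B>60)&(G-B>40)&(R>110);c=big(m);mo=cv2.moments(c)
    out['post']=ray('top',un([[mo['m10']/mo['m00'],mo['m01']/mo['m00']]]),.057); out['posta']=cv2.contourArea(c)
    m=(B-R>50);c=big(m);out['blue']=ray('top',un(cv2.boxPoints(cv2.minAreaRect(c))),.046)
    m=(B-R>-8)&(R<130); m=cv2.morphologyEx(m.astype(np.uint8),cv2.MORPH_CLOSE,np.ones((25,25)));m=cv2.morphologyEx(m,cv2.MORPH_OPEN,np.ones((15,15)));c=big(m)
    out['plate']=ray('top',un(cv2.boxPoints(cv2.minAreaRect(c))),.012)
    return out
E
python3 - <<'E'
from meas import *
np.set_printoptions(precision=4,suppress=True)
im=cv2.imread("pics/top0.png")[:,:,::-1]
o=meas(im)
for k,v in o.items(): print(k,v)
pl=o['plate'];print(pl[:,:2].mean(0),[np.linalg.norm(pl[i]-pl[i-1]) for i in range(4)])
for i in range(4):
  d=pl[i]-pl[i-1];print('pl',np.degrees(np.arctan2(d[1],d[0])))
  t=o['tube'];d=t[i]-t[i-1];print('t',np.linalg.norm(d),np.degrees(np.arctan2(d[1],d[0])))
# holes/corner bolts by eye
uv=(np.array([[110,79],[601,75],[617,420],[115,428]])+.5)/6-.5+[225,140]
print(ray('top',uv,.012))
E
```

```text
tube [[ 0.6175  0.0426  0.042 ]
 [ 0.6453  0.0309  0.042 ]
 [ 0.5485 -0.1908  0.042 ]
 [ 0.5211 -0.1786  0.042 ]]
post [[0.675  0.0134 0.057 ]]
posta 1061.5
blue [[ 0.7233 -0.1386  0.046 ]
 [ 0.7228 -0.1748  0.046 ]
 [ 0.6943 -0.1741  0.046 ]
 [ 0.6947 -0.138   0.046 ]]
plate [[ 0.7436  0.0889  0.012 ]
 [ 0.7435 -0.235   0.012 ]
 [ 0.4955 -0.2303  0.012 ]
 [ 0.4953  0.0868  0.012 ]]
[ 0.6195 -0.0724] [np.float64(0.24833806797495434), np.float64(0.32392685643605046), np.float64(0.24804074356506722), np.float64(0.3170750800426938)]
pl 0.4925017155719892
t 0.24128183458774813 66.46391962666378
pl -90.0324906222134
t 0.030221398371689925 -22.875179695156497
pl 178.91030896095614
t 0.24185951832031852 -113.60376302614284
pl 90.026982172311
t 0.029934558215253263 156.02575050028545
[[ 0.7199  0.0759  0.012 ]
 [ 0.7188 -0.2183  0.012 ]
 [ 0.5118 -0.2218  0.012 ]
 [ 0.5102  0.0736  0.012 ]]
```

```bash
cat >> h.py <<'E'
from scipy.spatial.transform import Rotation as Ro
np.set_printoptions(precision=4,suppress=True)
def to(x,y,z):
    o=get_obs();R=Ro.from_quat(o['ee_rot']).as_matrix()
    print('t',o['clock'],'pos',o['position'],'tooly ang',np.degrees(np.arctan2(R[1,1],R[0,1])),'F',o['ft_force'],'w',o['grip_width'],'z',R[:,2])
    print('delta',R.T@(np.array([x,y,z])-o['position']))
E
python3 -c "
from h import *
to(.520,-.216,.13)"
```

```text
t 0.1 pos [0.246  0.5741 0.2018] tooly ang 66.80735875327233 F [ 0.7427  0.4179 -0.0275] w 0.997548803228951 z [-0.0004 -0.0012 -1.    ]
delta [-0.563  -0.6183  0.0726]
```

```bash
python3 -m handwheel '[{"jaw":0,"delta_pos":[-0.563,-0.618,0.0],"turn":0},{"jaw":0,"delta_pos":[-0.563,-0.618,0.0],"turn":0},{"jaw":0,"delta_pos":[-0.563,-0.618,0.0],"turn":0},{"jaw":0,"delta_pos":[-0.563,-0.618,0.0],"turn":0},{"jaw":0,"delta_pos":[-0.563,-0.618,0.0],"turn":0},{"jaw":0,"delta_pos":[-0.563,-0.618,0.0],"turn":0},{"jaw":0,"delta_pos":[-0.563,-0.618,0.0],"turn":0},{"jaw":0,"delta_pos":[-0.563,-0.618,0.0],"turn":0},{"jaw":0,"delta_pos":[-0.563,-0.618,0.0],"turn":0},{"jaw":0,"delta_pos":[-0.563,-0.618,0.0],"turn":0}]' 40
python3 -c "
from h import *
to(.520,-.216,.13)"
```

```text
clock: 0.93
position: [0.3828, 0.1788, 0.2024]
ee_rot: [0.201, 0.98, 0.0, -0.0]
ft_force: [1.0, 0.5, 0.9]
grip_width: 0.002
t 0.9333 pos [0.3828 0.1788 0.2024] tooly ang 66.81134817715494 F [0.981  0.5442 0.8687] w 0.0020022176313073607 z [-0.0002  0.0004 -1.    ]
delta [-0.2816 -0.3089  0.0722]
```

```bash
python3 -m handwheel '[{"jaw":0,"delta_pos":[-0.282,-0.309,0.0],"turn":0},{"jaw":0,"delta_pos":[-0.282,-0.309,0.0],"turn":0},{"jaw":0,"delta_pos":[-0.282,-0.309,0.0],"turn":0},{"jaw":0,"delta_pos":[-0.282,-0.309,0.0],"turn":0},{"jaw":0,"delta_pos":[-0.282,-0.309,0.0],"turn":0},{"jaw":0,"delta_pos":[-0.282,-0.309,0.0],"turn":0},{"jaw":0,"delta_pos":[-0.282,-0.309,0.0],"turn":0},{"jaw":0,"delta_pos":[-0.282,-0.309,0.0],"turn":0},{"jaw":0,"delta_pos":[-0.282,-0.309,0.0],"turn":0},{"jaw":0,"delta_pos":[-0.282,-0.309,0.04],"turn":0}]'
python3 -c "
from h import *
to(.520,-.216,.08)"
```

```text
clock: 1.77
position: [0.519, -0.2067, 0.1782]
ee_rot: [0.202, 0.979, -0.0, 0.004]
ft_force: [1.9, 1.4, 0.6]
grip_width: 0.004
t 1.7667 pos [ 0.519  -0.2067  0.1782] tooly ang 66.74009710076439 F [1.861  1.441  0.6198] w 0.004065064806032238 z [ 0.0078 -0.0025 -1.    ]
delta [-0.0038 -0.0083  0.0982]
```

```bash
python3 -m handwheel '[{"jaw":0,"delta_pos":[0,0,0.03],"turn":0},{"jaw":0,"delta_pos":[0,0,0.06],"turn":0},{"jaw":0,"delta_pos":[0,0,0.06],"turn":0},{"jaw":0,"delta_pos":[0,0,0.06],"turn":0}]'
python3 - <<'E'
from h import *
to(.523,-.2112,.026)
for n in("scene","top"): cv2.imwrite(f"pics/{n}1.png",cv2.resize(camera(n)[:,:,::-1][140:240,220:360],None,fx=5,fy=5))
E
```

```text
clock: 2.1
position: [0.5151, -0.2019, 0.1135]
ee_rot: [0.201, 0.98, -0.0, -0.002]
ft_force: [-0.8, -0.1, 1.2]
grip_width: -0.004
t 2.1 pos [ 0.5151 -0.2019  0.1135] tooly ang 66.80223913553574 F [-0.7575 -0.1185  1.1681] w -0.0035876494549902565 z [-0.0032  0.0002 -1.    ]
delta [-0.0112 -0.0053  0.0875]
```

View pics/scene1.png

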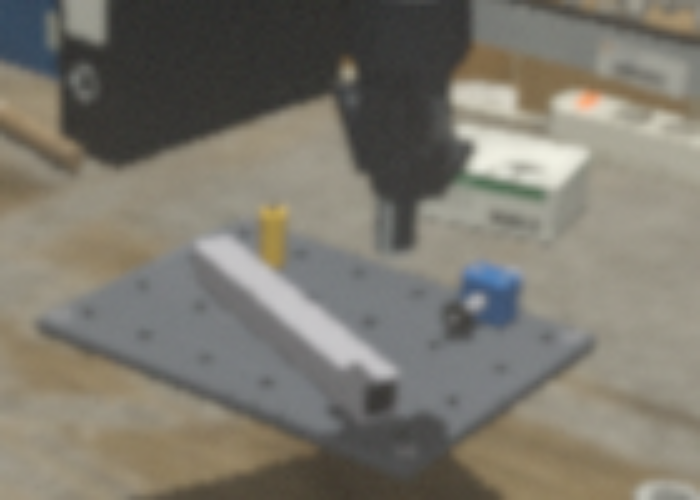

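View pics/top1.png

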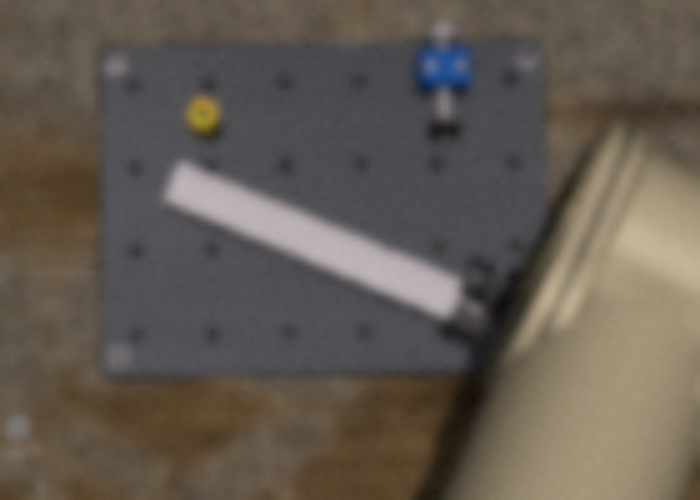

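The gripper is now above the right end of the tube in both views. The tube is undisturbed, and its open hollow end shows at (380,395) in the scene crop. I'll back off past the end, go down, and nudge the tube lengthwise so the post meets it about 85–95 mm from its centre.

```bash
python3 -m handwheel '[{"jaw":0,"delta_pos":[-0.011,-0.008,0.0],"turn":0},{"jaw":0,"delta_pos":[-0.011,-0.008,0.0],"turn":0},{"jaw":0,"delta_pos":[-0.011,-0.008,0.03],"turn":0},{"jaw":0,"delta_pos":[-0.011,-0.008,0.055],"turn":0},{"jaw":0,"delta_pos":[-0.011,-0.008,0.075],"turn":0},{"jaw":0,"delta_pos":[-0.011,-0.008,0.085],"turn":0},{"jaw":0,"delta_pos":[-0.011,-0.008,0.085],"turn":0},{"jaw":0,"delta_pos":[-0.011,-0.008,0.085],"turn":0}]'
python3 - <<'E'
from h import *
to(.523,-.2112,.026)
E
```

```text
clock: 2.87
position: [0.5237, -0.2139, 0.0304]
ee_rot: [0.201, 0.98, 0.0, 0.001]
ft_force: [-0.5, 0.3, 0.3]
grip_width: -0.004
t 2.8667 pos [ 0.5237 -0.2139  0.0304] tooly ang 66.8193994081211 F [-0.462   0.3442  0.2953] w -0.004039731731582368 z [ 0.0011 -0.0002 -1.    ]
delta [0.0017 0.0022 0.0044]
```

```bash
python3 -m handwheel '[{"jaw":0,"delta_pos":[0,0.005,0.001],"turn":0},{"jaw":0,"delta_pos":[0,0.01,0.002],"turn":0},{"jaw":0,"delta_pos":[0,0.013,0.002],"turn":0},{"jaw":0,"delta_pos":[0,0.016,0.002],"turn":0},{"jaw":0,"delta_pos":[0,0.019,0.002],"turn":0},{"jaw":0,"delta_pos":[0,0.022,0.002],"turn":0}]'; python3 -m handwheel '[{"jaw":0,"delta_pos":[0,0.003,0],"turn":0},{"jaw":0,"delta_pos":[0,0.006,0],"turn":0},{"jaw":0,"delta_pos":[0,0.008,0],"turn":0}]'
```

```text
clock: 3.37
position: [0.532, -0.1933, 0.0274]
ee_rot: [0.201, 0.98, 0.0, 0.0]
ft_force: [0.0, -1.2, 0.9]
grip_width: 0.004
clock: 3.62
position: [0.535, -0.1859, 0.0272]
ee_rot: [0.201, 0.98, 0.0, -0.0]
ft_force: [0.7, 0.1, -0.6]
grip_width: -0.003
```

```bash
python3 - <<'E'
from h import *
to(.523,-.2112,.026)
a=camera("scene");b=camera("top")
cv2.imwrite("pics/s2.png",cv2.resize(a[:,:,::-1][170:240,220:340],None,fx=6,fy=6,interpolation=cv2.INTER_CUBIC))
cv2.imwrite("pics/t2.png",cv2.resize(b[:,:,::-1][140:225,225:345],None,fx=6,fy=6,interpolation=cv2.INTER_CUBIC))
E
```

```text
t 3.6167 pos [ 0.535  -0.1859  0.0272] tooly ang 66.81735836661085 F [ 0.6895  0.1435 -0.6008] w -0.0032384525797470947 z [ 0.      0.0002 -1.    ]
delta [ 0.0011 -0.028   0.0012]
```

View pics/s2.png

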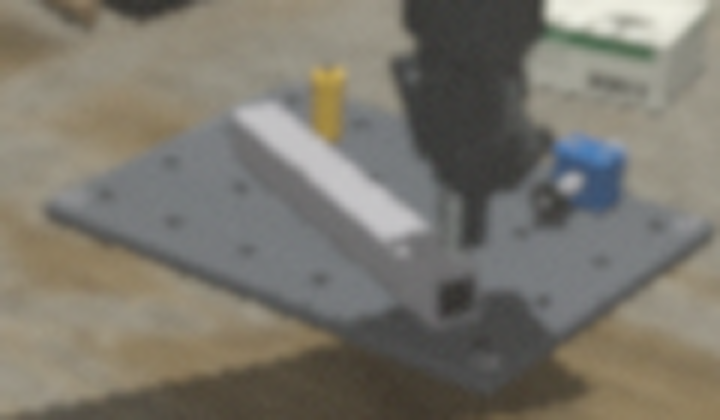

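View pics/t2.png

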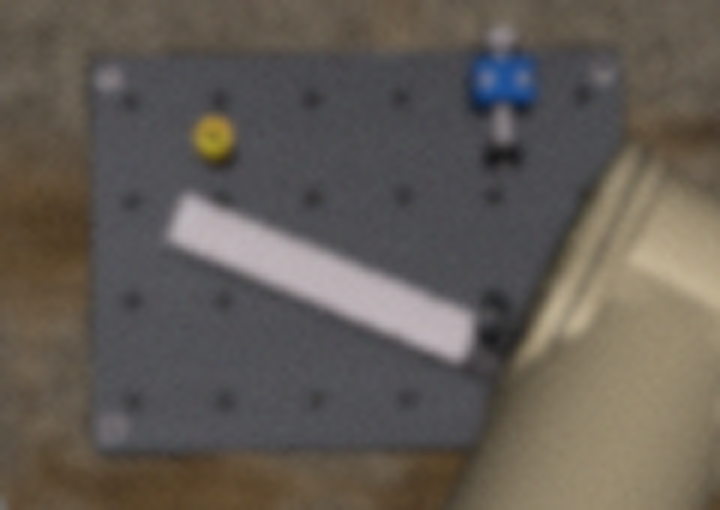

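```bash
python3 - <<'E'
from h import *
P=[[.535,-.1859,.0272],[.535,-.1859,.06],[.535,-.184,.027],[.675,.0134,.057],[.675,.0134,.012],[.695,-.156,.046]]
print((proj('scene',P)-[220,170]+.5)*6)
print((proj('top',P)-[225,140]+.5)*6)
# triangulate tube corners by eye in scene: top right corner near (475,268),(437,282); bottom(435,322),(470,310)
for uv,z in [((475,268),.042),((432,283),.042),((437,320),.012),((272,100),.042),((237,115),.042),((328,68),.057),((328,138),.012)]:
    print(uv,ray('scene',[(np.array(uv)+.5)/6-.5+[220,170]],z))
E
```

```text
[[453.1987 295.3575]
 [456.1702 241.2702]
 [450.2891 294.5723]
 [322.2015  69.5312]
 [320.3567 135.3323]
 [570.3149 152.0711]]
[[558.7969 379.3994]
 [566.264  373.9475]
 [555.4909 379.467 ]
 [213.8258 136.9162]
 [215.3168 151.946 ]
 [504.4241 103.6342]]
(475, 268) [[ 0.5448 -0.1927  0.042 ]]
(432, 283) [[ 0.5159 -0.1851  0.042 ]]
(437, 320) [[ 0.5295 -0.1803  0.012 ]]
(272, 100) [[0.6445 0.028  0.042 ]]
(237, 115) [[0.6131 0.03   0.042 ]]
(328, 68) [[0.6788 0.0114 0.057 ]]
(328, 138) [[0.6746 0.0067 0.012 ]]
```

```bash
python3 - <<'E'
from h import *
a=camera("scene")
c=a[:,:,::-1][180:230,270:330]
cv2.imwrite("pics/s3.png",cv2.resize(c,None,fx=12,fy=12,interpolation=cv2.INTER_CUBIC))
c=cv2.imread("pics/scene0.png")[180:230,270:330]
cv2.imwrite("pics/s3o.png",cv2.resize(c,None,fx=12,fy=12,interpolation=cv2.INTER_CUBIC))
for n in ("scene","top"):
    c=calibration(n);R=cv2.Rodrigues(c['rvec'])[0];print(n,-R.T@np.ravel(c['tvec']))
E
```

```text
scene [-0.4422 -0.8364  0.6653]
top [ 0.4103 -0.0101  1.3607]
```

View pics/s3.png

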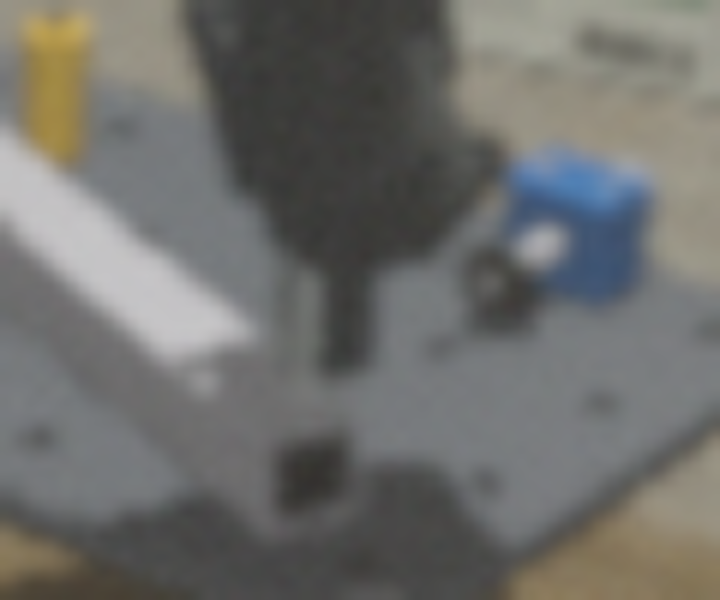

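View pics/s3o.png

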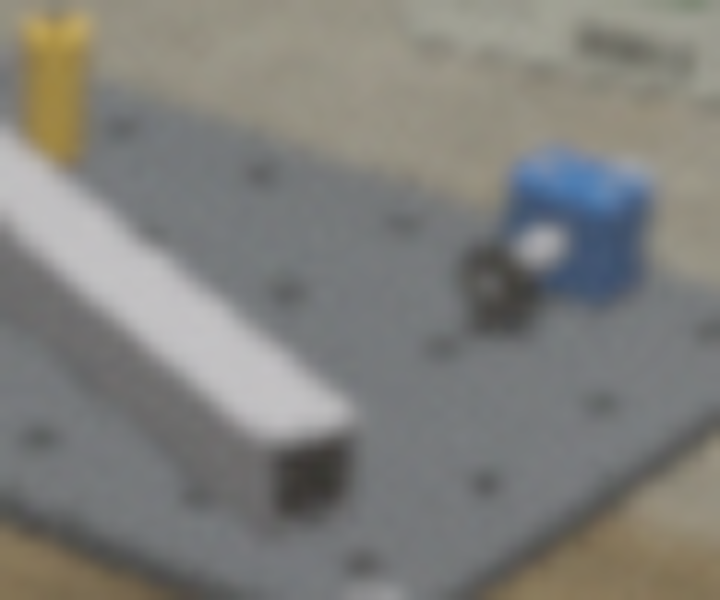

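```bash
python3 - <<'E'
from h import *
for z in (.1135,.13,.14,.15): print(z,(proj('scene',[[.5151,-.2019,z]])-[220,140]+.5)*5)
o=get_obs();print(o['joint_pos'],o['ft_force'])
E
```

```text
0.1135 [[387.0586 293.162 ]]
0.13 [[388.4086 268.9665]]
0.14 [[389.2341 254.1714]]
0.15 [[390.0652 239.2759]]
[-0.2996  0.4349  0.6748  1.8362 -0.322   0.9821  1.6775] [ 0.1487 -0.7517  0.6501]
```

The tips look to be about 30 mm above the reported TCP point, and the tube hasn't moved. I'll back off past the end and feel downwards in small steps.

```bash
python3 -m handwheel '[{"jaw":0,"delta_pos":[0,-0.015,0],"turn":0},{"jaw":0,"delta_pos":[0,-0.028,0],"turn":0},{"jaw":0,"delta_pos":[0,-0.028,0],"turn":0},{"jaw":0,"delta_pos":[0,-0.028,0.005],"turn":0},{"jaw":0,"delta_pos":[0,-0.028,0.005],"turn":0}]'
python3 - <<'E'
from h import *
to(.523,-.2112,.026)
a=camera("scene")
c=a[:,:,::-1][180:230,270:330]
cv2.imwrite("pics/s4.png",cv2.resize(c,None,fx=12,fy=12,interpolation=cv2.INTER_CUBIC))
E
```

```text
clock: 4.18
position: [0.5235, -0.2116, 0.0214]
ee_rot: [0.201, 0.98, 0.0, -0.0]
ft_force: [0.4, -0.2, -0.5]
grip_width: -0.001
t 4.1833 pos [ 0.5235 -0.2116  0.0214] tooly ang 66.78614923259454 F [ 0.3767 -0.1799 -0.5456] w -0.0008644621377461257 z [-0.0008  0.0006 -1.    ]
delta [ 0.0007  0.0002 -0.0046]
```

View pics/s4.png

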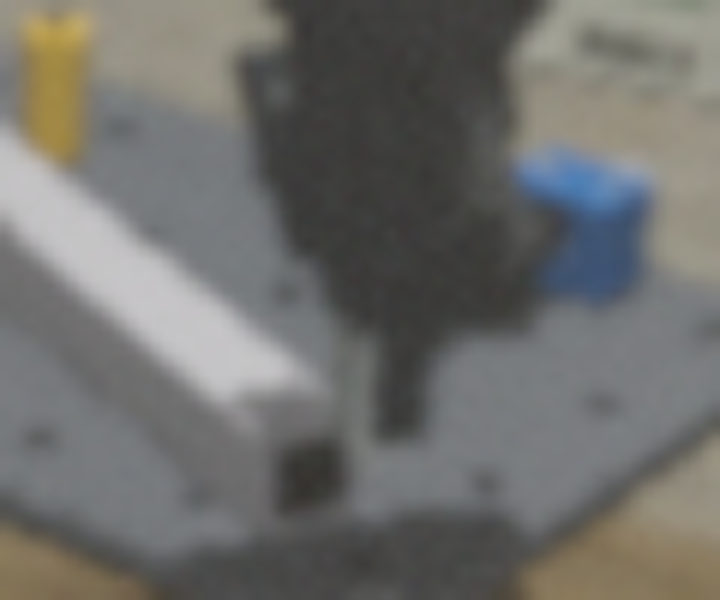

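```bash
python3 - <<'E'
from h import *
for P in ([.5235,-.2116,.0214],[.5235,-.2116,.05],[.5235,-.2116,.1]): print((proj('scene',[P])-[270,180]+.5)*12)
px=np.array([382,440.])/12-.5+[270,180]
for z in (.012,.02,.03,.04,.05): print(z,ray('scene',[px],z))
a=camera("top");cv2.imwrite("pics/t4.png",cv2.resize(a[:,:,::-1][130:230,225:365],None,fx=5,fy=5,interpolation=cv2.INTER_CUBIC))
E
```

```text
[[359.8089 536.2832]]
[[365.5661 441.2157]]
[[375.8945 270.6618]]
0.012 [[ 0.5867 -0.1761  0.012 ]]
0.02 [[ 0.5741 -0.1842  0.02  ]]
0.03 [[ 0.5584 -0.1943  0.03  ]]
0.04 [[ 0.5426 -0.2044  0.04  ]]
0.05 [[ 0.5269 -0.2145  0.05  ]]
```

View pics/t4.png

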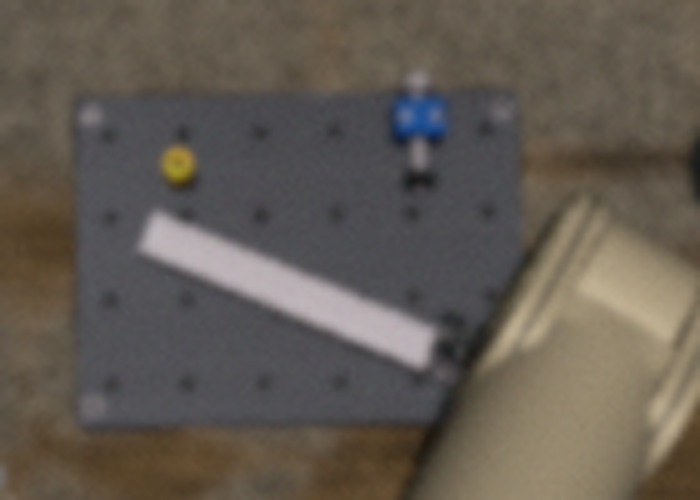

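```bash
for i in 1; do python3 -m handwheel '[{"jaw":0,"delta_pos":[0,0,0.003],"turn":0},{"jaw":0,"delta_pos":[0,0,0.006],"turn":0},{"jaw":0,"delta_pos":[0,0,0.006],"turn":0}]'; done
```

```text
clock: 4.53
position: [0.5236, -0.2116, 0.0155]
ee_rot: [0.201, 0.98, 0.0, -0.0]
ft_force: [-0.6, 0.8, -0.5]
grip_width: -0.003
```

```bash
python3 -m handwheel '[{"jaw":0,"delta_pos":[0,0,0.002],"turn":0},{"jaw":0,"delta_pos":[0,0,0.004],"turn":0},{"jaw":0,"delta_pos":[0,0,0.004],"turn":0}]'; python3 -m handwheel '[{"jaw":0,"delta_pos":[0,0,0.002],"turn":0},{"jaw":0,"delta_pos":[0,0,0.003],"turn":0},{"jaw":0,"delta_pos":[0,0,0.003],"turn":0}]'
```

```text
clock: 4.78
position: [0.5237, -0.2119, 0.0118]
ee_rot: [0.201, 0.98, 0.0, -0.0]
ft_force: [-0.3, 0.1, -0.9]
grip_width: 0.0
clock: 5.03
position: [0.5237, -0.212, 0.009]
ee_rot: [0.201, 0.98, 0.0, -0.0]
ft_force: [-0.8, -0.1, 0.8]
grip_width: -0.003
```

```bash
python3 -m handwheel '[{"jaw":0,"delta_pos":[0,0,0.003],"turn":0},{"jaw":0,"delta_pos":[0,0,0.006],"turn":0},{"jaw":0,"delta_pos":[0,0,0.006],"turn":0}]'; python3 -m handwheel '[{"jaw":0,"delta_pos":[0,0,0.003],"turn":0},{"jaw":0,"delta_pos":[0,0,0.006],"turn":0},{"jaw":0,"delta_pos":[0,0,0.006],"turn":0}]';python3 - <<'E'
from h import *
to(.523,-.2112,.026)
a=camera("scene")
c=a[:,:,::-1][180:230,270:330]
cv2.imwrite("pics/s5.png",cv2.resize(c,None,fx=12,fy=12,interpolation=cv2.INTER_CUBIC))
E
```

```text
clock: 5.28
position: [0.5235, -0.2118, 0.0026]
ee_rot: [0.201, 0.98, 0.0, -0.0]
ft_force: [-0.9, 0.8, 0.0]
grip_width: 0.001
clock: 5.53
position: [0.5235, -0.2119, -0.0035]
ee_rot: [0.201, 0.98, 0.0, -0.0]
ft_force: [0.1, -0.0, 0.1]
grip_width: -0.002
t 5.5333 pos [ 0.5235 -0.2119 -0.0035] tooly ang 66.80745577543547 F [ 0.1142 -0.0413  0.0755] w -0.002426476030983209 z [-0.0008  0.0002 -1.    ]
delta [ 0.0007  0.0004 -0.0295]
```

View pics/s5.png

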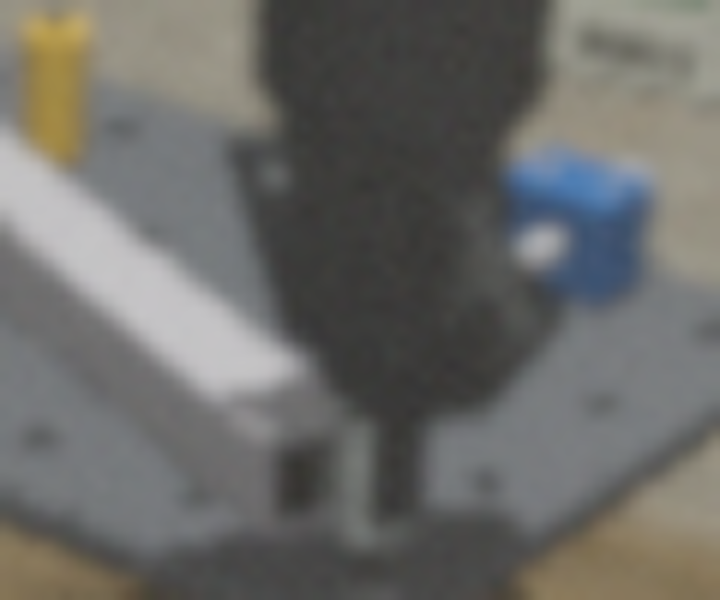

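The strip now reaches the lower edge of the tube end, with the tip at about z≈0.021, so the tips sit ≈25 mm behind the reported TCP. Next comes the axial nudge.

```bash
python3 -m handwheel '[{"jaw":0,"delta_pos":[0,0.004,0],"turn":0},{"jaw":0,"delta_pos":[0,0.008,0],"turn":0},{"jaw":0,"delta_pos":[0,0.011,0],"turn":0},{"jaw":0,"delta_pos":[0,0.014,0],"turn":0},{"jaw":0,"delta_pos":[0,0.016,0],"turn":0},{"jaw":0,"delta_pos":[0,0.018,0],"turn":0},{"jaw":0,"delta_pos":[0,0.020,0],"turn":0}]'; python3 -m handwheel '[{"jaw":0,"delta_pos":[0,0.002,0],"turn":0},{"jaw":0,"delta_pos":[0,0.004,0],"turn":0},{"jaw":0,"delta_pos":[0,0.006,0],"turn":0}]'
python3 - <<'E'
from h import *
to(.523,-.2112,.026)
b=camera("top")
cv2.imwrite("pics/t6.png",cv2.resize(b[:,:,::-1][140:225,225:345],None,fx=6,fy=6,interpolation=cv2.INTER_CUBIC))
a=camera("scene")
c=a[:,:,::-1][180:230,270:330]
cv2.imwrite("pics/s6.png",cv2.resize(c,None,fx=8,fy=8,interpolation=cv2.INTER_CUBIC))
E
```

```text
clock: 6.17
position: [0.5316, -0.194, -0.0027]
ee_rot: [0.201, 0.98, -0.0, -0.0]
ft_force: [-0.7, -3.0, 1.1]
grip_width: -0.003
clock: 6.42
position: [0.534, -0.1883, -0.0027]
ee_rot: [0.201, 0.98, -0.0, 0.0]
ft_force: [-1.1, -1.6, 0.4]
grip_width: 0.0
t 6.4167 pos [ 0.534  -0.1883 -0.0027] tooly ang 66.78294261096977 F [-1.0574 -1.6367  0.3515] w 0.00012657719840203897 z [-0.     -0.0002 -1.    ]
delta [ 0.0011 -0.0254 -0.0287]
```

View pics/t6.png

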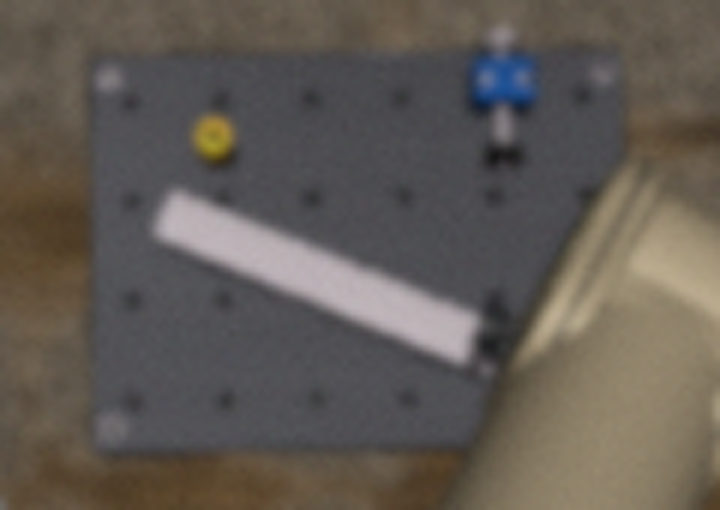

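View pics/s6.png

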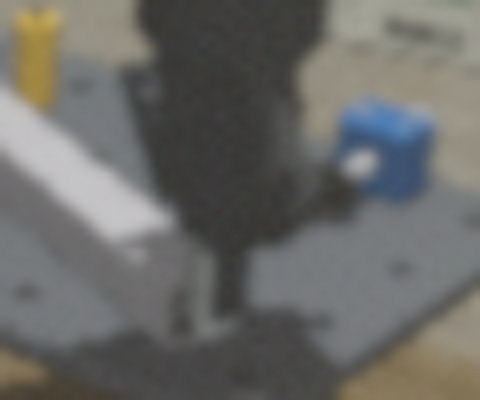

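The tube slides along its own axis: the left end moved from about (187,193) to (173,188) in the crop, with ~2 N on the tool. I'll push a bit further.

```bash
python3 -m handwheel '[{"jaw":0,"delta_pos":[0,0.002,0],"turn":0},{"jaw":0,"delta_pos":[0,0.004,0],"turn":0},{"jaw":0,"delta_pos":[0,0.006,0],"turn":0},{"jaw":0,"delta_pos":[0,0.008,0],"turn":0},{"jaw":0,"delta_pos":[0,0.010,0],"turn":0},{"jaw":0,"delta_pos":[0,0.012,0],"turn":0},{"jaw":0,"delta_pos":[0,0.014,0],"turn":0},{"jaw":0,"delta_pos":[0,0.014,0],"turn":0}]'; python3 -m handwheel '[{"jaw":0,"delta_pos":[0,-0.01,0],"turn":0},{"jaw":0,"delta_pos":[0,-0.03,0],"turn":0},{"jaw":0,"delta_pos":[0,-0.03,-0.03],"turn":0},{"jaw":0,"delta_pos":[0,-0.03,-0.06],"turn":0},{"jaw":0,"delta_pos":[0.03,-0.03,-0.08],"turn":0},{"jaw":0,"delta_pos":[0.06,-0.03,-0.08],"turn":0},{"jaw":0,"delta_pos":[0.06,-0.03,-0.08],"turn":0}]'
python3 - <<'E'
from h import *
from meas import meas
b=camera("top")
cv2.imwrite("pics/t7.png",cv2.resize(b[:,:,::-1][140:225,225:345],None,fx=6,fy=6,interpolation=cv2.INTER_CUBIC))
o=meas(b);print(o['tube'],o['post'])
to(.5,0,.06)
E
```

```text
clock: 7.18
position: [0.5399, -0.1747, -0.0027]
ee_rot: [0.201, 0.98, 0.0, 0.0]
ft_force: [-0.2, -0.8, 1.4]
grip_width: -0.001
clock: 7.77
position: [0.4685, -0.1781, 0.0772]
ee_rot: [0.202, 0.979, 0.002, -0.001]
ft_force: [0.7, -0.6, -0.3]
grip_width: 0.001
[[ 0.6262  0.0635  0.042 ]
 [ 0.6531  0.0523  0.042 ]
 [ 0.5572 -0.1692  0.042 ]
 [ 0.5308 -0.1576  0.042 ]] [[0.6751 0.0135 0.057 ]]
t 7.8167 pos [ 0.4707 -0.1783  0.0774] tooly ang 66.8080507554851 F [-0.3675  0.7652 -0.0642] w 0.00016687366361037474 z [ 0.0004  0.0031 -1.    ]
delta [0.0433 0.1754 0.0179]
```

View pics/t7.png

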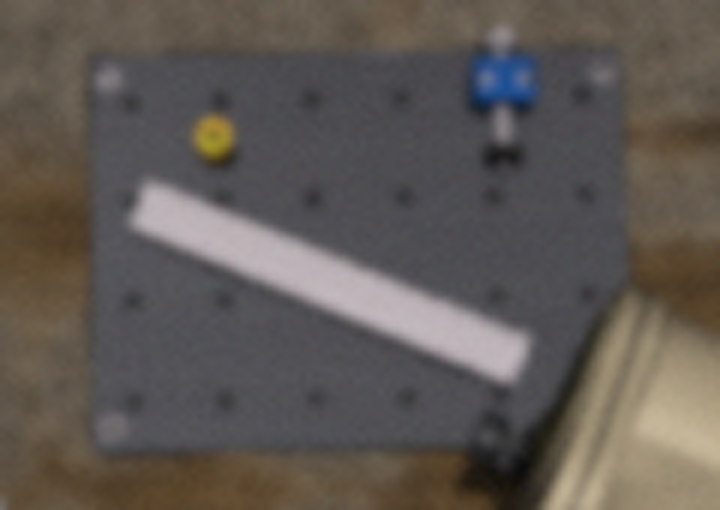

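```bash
python3 -c "
from h import *
to(.542,-.032,.077)"; python3 -m handwheel '[{"jaw":0,"delta_pos":[-0.008,0.04,0],"turn":0},{"jaw":0,"delta_pos":[-0.008,0.08,0],"turn":0},{"jaw":0,"delta_pos":[-0.008,0.12,0],"turn":0},{"jaw":0,"delta_pos":[-0.008,0.163,0],"turn":0},{"jaw":0,"delta_pos":[-0.008,0.163,0],"turn":0},{"jaw":0,"delta_pos":[-0.008,0.163,0],"turn":0}]'; python3 -c "
from h import *
to(.542,-.032,-.0035)"
```

```text
t 7.8167 pos [ 0.4707 -0.1783  0.0774] tooly ang 66.8080507554851 F [-0.3675  0.7652 -0.0642] w 0.00016687366361037474 z [ 0.0004  0.0031 -1.    ]
delta [-0.0079  0.1625  0.0008]
clock: 8.32
position: [0.5451, -0.0298, 0.0767]
ee_rot: [0.198, 0.98, 0.0, -0.0]
ft_force: [-0.4, -1.4, 0.7]
grip_width: 0.0
t 8.3167 pos [ 0.5451 -0.0298  0.0767] tooly ang 67.11142835466684 F [-0.3774 -1.4305  0.7287] w 0.00026179153952360937 z [-0.0004  0.0002 -1.    ]
delta [ 0.002  -0.0032  0.0802]
```

```bash
python3 -m handwheel '[{"jaw":0,"delta_pos":[0,-0.004,0.025],"turn":0},{"jaw":0,"delta_pos":[0,-0.004,0.05],"turn":0},{"jaw":0,"delta_pos":[0,-0.004,0.07],"turn":0},{"jaw":0,"delta_pos":[0,-0.004,0.08],"turn":0},{"jaw":0,"delta_pos":[0,-0.004,0.08],"turn":0}]'; python3 -m handwheel '[{"jaw":0,"delta_pos":[-0.006,0,0],"turn":0},{"jaw":0,"delta_pos":[-0.012,0,0],"turn":0},{"jaw":0,"delta_pos":[-0.016,0,0],"turn":0},{"jaw":0,"delta_pos":[-0.02,0,0],"turn":0},{"jaw":0,"delta_pos":[-0.023,0,0],"turn":0},{"jaw":0,"delta_pos":[-0.026,0,0],"turn":0},{"jaw":0,"delta_pos":[-0.029,0,0],"turn":0},{"jaw":0,"delta_pos":[-0.032,0,0],"turn":0},{"jaw":0,"delta_pos":[-0.035,0,0],"turn":0}]'
python3 - <<'E'
from h import *
from meas import meas
b=camera("top")
cv2.imwrite("pics/t8.png",cv2.resize(b[:,:,::-1][140:225,225:345],None,fx=6,fy=6,interpolation=cv2.INTER_CUBIC))
a=camera("scene")
c=a[:,:,::-1][170:240,220:350]
cv2.imwrite("pics/s8.png",cv2.resize(c,None,fx=6,fy=6,interpolation=cv2.INTER_CUBIC))
to(.5,0,.06)
E
```

```text
clock: 8.73
position: [0.5409, -0.0377, -0.0048]
ee_rot: [0.202, 0.979, -0.001, -0.002]
ft_force: [-0.2, 0.2, -0.2]
grip_width: 0.001
clock: 9.48
position: [0.5746, -0.0498, -0.0028]
ee_rot: [0.201, 0.98, 0.0, -0.0]
ft_force: [-3.9, 1.2, 2.2]
grip_width: -0.004
t 9.5833 pos [ 0.5752 -0.0501 -0.0028] tooly ang 66.80670414938992 F [ 0.2693  0.0838 -0.214 ] w -0.0004015872174604197 z [ 0.0004 -0.0002 -1.    ]
delta [ 0.0888  0.0165 -0.0629]
```

View pics/t8.png

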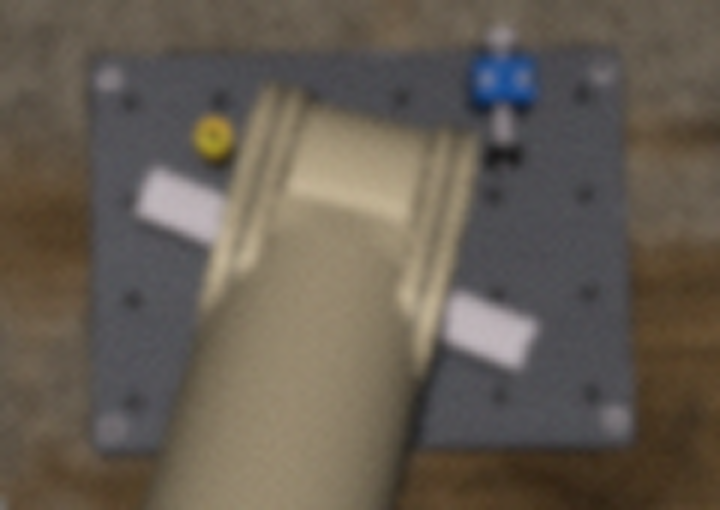

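View pics/s8.png

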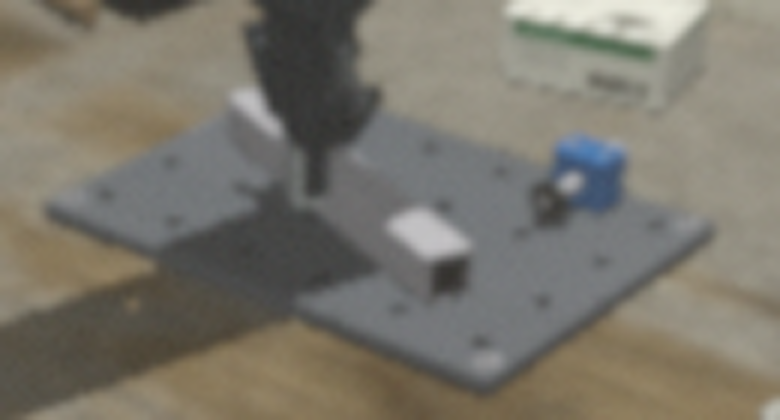

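The tube is moving almost parallel towards the post, with its left end now at (160,168) in the crop. I'll continue in small steps.

```bash
python3 -m handwheel '[{"jaw":0,"delta_pos":[-0.002,0,0],"turn":0},{"jaw":0,"delta_pos":[-0.004,0,0],"turn":0},{"jaw":0,"delta_pos":[-0.006,0,0],"turn":0},{"jaw":0,"delta_pos":[-0.008,0,0],"turn":0},{"jaw":0,"delta_pos":[-0.010,0,0],"turn":0},{"jaw":0,"delta_pos":[-0.012,0,0],"turn":0}]'
python3 -m handwheel '[{"jaw":0,"delta_pos":[-0.002,0,0],"turn":0},{"jaw":0,"delta_pos":[-0.003,0,0],"turn":0}]'
python3 - <<'E'
from h import *
b=camera("top")
cv2.imwrite("pics/t9.png",cv2.resize(b[:,:,::-1][140:225,225:345],None,fx=6,fy=6,interpolation=cv2.INTER_CUBIC))
to(.5,0,.06)
E
```

```text
clock: 10.08
position: [0.586, -0.0548, -0.0028]
ee_rot: [0.201, 0.98, 0.0, -0.0]
ft_force: [-1.8, 0.8, 0.2]
grip_width: 0.002
clock: 10.25
position: [0.5889, -0.056, -0.0028]
ee_rot: [0.201, 0.98, -0.0, 0.0]
ft_force: [-2.8, 0.3, -0.2]
grip_width: -0.003
t 10.3 pos [ 0.5889 -0.0561 -0.0028] tooly ang 66.80144500011694 F [-1.1073  0.2936 -1.0043] w 0.0010981817769483754 z [ 0.0002 -0.0002 -1.    ]
delta [ 0.1038  0.0166 -0.0628]
```

View pics/t9.png

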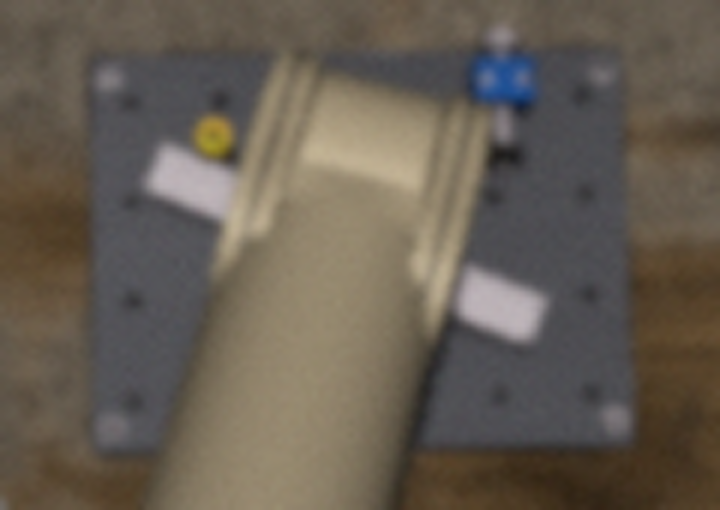

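```bash
cat > ends.py <<'E'
from h import *
def ends(b):
    "tube pose from visible bits (bright mask pixels -> world, PCA-free: minAreaRect over all)"
    S=6;x0,y0=225,140
    a=cv2.resize(b[y0:225,x0:345],None,fx=S,fy=S,interpolation=cv2.INTER_CUBIC).astype(int)
    R,G,B=a[...,0],a[...,1],a[...,2]
    m=((R>140)&(B>140)&(B-R>-12)&(abs(R-B)<45)).astype(np.uint8)
    m=cv2.morphologyEx(m,cv2.MORPH_OPEN,np.ones((7,7)))
    cs,_=cv2.findContours(m,cv2.RETR_EXTERNAL,cv2.CHAIN_APPROX_NONE)
    cs=[c for c in cs if cv2.contourArea(c)>900]; print('areas',[cv2.contourArea(c) for c in cs])
    p=np.vstack(cs).reshape(-1,2);w=ray('top',(p+.5)/S-.5+[x0,y0],.042)[:,:2]
    r=cv2.minAreaRect(np.float32(w*1000));bx=cv2.boxPoints(r)/1000
    e=sorted([(np.linalg.norm(bx[i]-bx[(i+1)%4]),i) for i in range(4)])
    i=e[-1][1];u=bx[(i+1)%4]-bx[i];u/=np.linalg.norm(u);u*=np.sign(u[1]);n=np.array([u[1],-u[0]])
    c=bx.mean(0);post=np.array([.675,.0134]);d=post-c
    print('c',c,'size',r[1],'ang',np.degrees(np.arctan2(u[1],u[0])),'s_post',d@u*1e3,'gap',d@n*1e3-25)
    print('TCP rel s,n',[(get_obs()['position'][:2]-c)@v*1e3 for v in (u,n)],'right end in jig x', c-u*.12)
E
python3 - <<'E'
from ends import *
ends(camera('top'))
to(.5,0,.06)
E
```

```text
areas [3615.5, 3456.0]
c [ 0.6143 -0.0621] size (240.2589111328125, 28.514724731445312) ang 67.1199 s_post 93.12916758908771 gap 1.6022995814612102
TCP rel s,n [np.float64(-4.445441369691824), np.float64(-25.66082316530189)] right end in jig x [ 0.5676 -0.1726]
t 10.35 pos [ 0.5889 -0.0562 -0.0028] tooly ang 66.7965892158066 F [-0.2454 -0.0466 -0.3269] w 0.0036425664915848057 z [ 0.0005 -0.0002 -1.    ]
delta [ 0.1038  0.0166 -0.0628]
```

```bash
python3 -m handwheel '[{"jaw":0,"delta_pos":[-0.001,0,0],"turn":0},{"jaw":0,"delta_pos":[-0.002,0,0],"turn":0},{"jaw":0,"delta_pos":[-0.003,0,0],"turn":0},{"jaw":0,"delta_pos":[-0.004,0,0],"turn":0}]'
python3 - <<'E'
from ends import *
ends(camera('top'))
to(.5,0,.06)
E
```

```text
clock: 10.68
position: [0.592, -0.0575, -0.0028]
ee_rot: [0.201, 0.98, 0.0, -0.0]
ft_force: [-3.8, -0.1, 3.3]
grip_width: -0.001
areas [3694.5, 3413.5]
c [ 0.6176 -0.0634] size (240.30709838867188, 28.866329193115234) ang 67.62747 s_post 92.8422619646566 gap -1.111440820634293
TCP rel s,n [np.float64(-4.419070767435011), np.float64(-25.667807829418386)] right end in jig x [ 0.5719 -0.1743]
t 10.7333 pos [ 0.5922 -0.0577 -0.0028] tooly ang 66.79761675418901 F [-3.1878  0.9423  1.822 ] w 0.0008152179969290184 z [-0.0004  0.0001 -1.    ]
delta [ 0.1074  0.0167 -0.0627]
```

The tube now bears on the post while still askew by ~22°. I'll back off a little, shift the pushing point ~26 mm towards the right end, and then swing along an arc about the post.

```bash
python3 -m handwheel '[{"jaw":0,"delta_pos":[0.008,0,0],"turn":0},{"jaw":0,"delta_pos":[0.008,-0.013,0],"turn":0},{"jaw":0,"delta_pos":[0.008,-0.026,0],"turn":0},{"jaw":0,"delta_pos":[0.006,-0.026,0],"turn":-0.004},{"jaw":0,"delta_pos":[0.006,-0.026,0],"turn":-0.004}]'
cat > arc.py <<'E'
from h import *
def arc(sp,ex,angs,P=(.675,.0134)):
    o=get_obs();R=Ro.from_quat(o['ee_rot']).as_matrix();a0=np.degrees(np.arctan2(R[1,1],R[0,1]))
    print('pos',o['position'],'ang',a0,'F',o['ft_force'],'t',o['clock'])
    for a in angs:
        u=np.array([np.cos(np.radians(a)),np.sin(np.radians(a))]);n=np.array([u[1],-u[0]])
        T=np.array(P)+sp*u+(ex-.051)*n
        d=R.T@np.array([*(T-o['position'][:2]),0]);print(a,'d',d[:2],'turn',-(a-a0)/180)
E
python3 - <<'E'
from ends import *
from arc import arc
ends(camera('top'))
arc(-.123,0,[67.6,69,70.5,72,73.5,75,76.5,78])
E
```

```text
clock: 11.15
position: [0.5766, -0.0808, -0.0024]
ee_rot: [0.196, 0.981, -0.0, 0.001]
ft_force: [0.7, -0.3, -0.2]
grip_width: -0.001
areas [1025.5, 6304.0]
c [ 0.618  -0.0634] size (240.11923217773438, 28.7217960357666) ang 68.036285 s_post 92.50825929278655 gap -0.8663701941064552
TCP rel s,n [np.float64(-30.53052741475424), np.float64(-32.11186236709204)] right end in jig x [ 0.5731 -0.1747]
pos [ 0.5768 -0.0797 -0.0025] ang 67.47138274501793 F [ 0.088   0.0088 -0.019 ] t 11.2
67.6 d [-0.0043  0.0005] turn -0.000714540305455892
69 d [-0.0073 -0.0007] turn -0.008492318083233702
70.5 d [-0.0106 -0.0019] turn -0.016825651416567035
72 d [-0.0139 -0.0031] turn -0.025158984749900366
73.5 d [-0.0172 -0.0041] turn -0.033492318083233705
75 d [-0.0206 -0.005 ] turn -0.041825651416567036
76.5 d [-0.024  -0.0059] turn -0.05015898474990037
78 d [-0.0274 -0.0067] turn -0.0584923180832337
```

```bash
python3 -m handwheel '[{"jaw":0,"delta_pos":[-0.0043,0.0003,0],"turn":-0.002},{"jaw":0,"delta_pos":[-0.0073,-0.0007,0],"turn":-0.0085},{"jaw":0,"delta_pos":[-0.0106,-0.0019,0],"turn":-0.017},{"jaw":0,"delta_pos":[-0.0139,-0.0031,0],"turn":-0.025},{"jaw":0,"delta_pos":[-0.0172,-0.0041,0],"turn":-0.0335},{"jaw":0,"delta_pos":[-0.0206,-0.005,0],"turn":-0.042},{"jaw":0,"delta_pos":[-0.0206,-0.005,0],"turn":-0.042}]'
python3 - <<'E'
from ends import *
from arc import arc
b=camera('top');ends(b)
cv2.imwrite("pics/t10.png",cv2.resize(b[:,:,::-1][140:225,225:345],None,fx=6,fy=6,interpolation=cv2.INTER_CUBIC))
arc(-.123,0,[76.5,78,79.5,81,82.5])
E
```

```text
clock: 11.78
position: [0.5942, -0.0916, -0.0028]
ee_rot: [0.129, 0.992, 0.0, 0.0]
ft_force: [-0.6, -0.2, 0.2]
grip_width: -0.002
areas [6503.5]
c [0.6473 0.0044] size (86.87139129638672, 28.2257022857666) ang 74.96046 s_post 15.854339198835218 gap -0.5563842128209906
TCP rel s,n [np.float64(-106.50029601944277), np.float64(-26.48505012500097)] right end in jig x [ 0.6161 -0.1115]
pos [ 0.5941 -0.0915 -0.0029] ang 75.1196022843836 F [-0.4287  0.2071 -0.6378] t 11.8333
76.5 d [-0.0032 -0.002 ] turn -0.00766887619786887
78 d [-0.0065 -0.0032] turn -0.016002209531202204
79.5 d [-0.0098 -0.0043] turn -0.02433554286453554
81 d [-0.0131 -0.0054] turn -0.032668876197868874
82.5 d [-0.0165 -0.0063] turn -0.041002209531202205
```

View pics/t10.png

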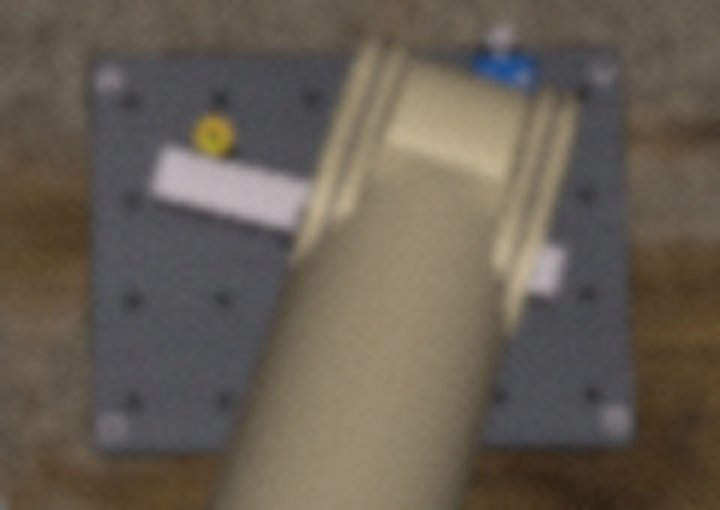

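The tube is at 75° and still against the post at (213,135); the right end shows at (548,270). I'll continue the arc.

```bash
sed -i 's/>900/>400/' ends.py; python3 -m handwheel '[{"jaw":0,"delta_pos":[-0.0032,-0.002,0],"turn":-0.0077},{"jaw":0,"delta_pos":[-0.0065,-0.0032,0],"turn":-0.016},{"jaw":0,"delta_pos":[-0.0098,-0.0043,0],"turn":-0.0243},{"jaw":0,"delta_pos":[-0.0131,-0.0054,0],"turn":-0.0327},{"jaw":0,"delta_pos":[-0.0131,-0.0054,0],"turn":-0.0327}]'
python3 - <<'E'
from ends import *
from arc import arc
b=camera('top');ends(b)
cv2.imwrite("pics/t11.png",cv2.resize(b[:,:,::-1][140:225,225:345],None,fx=6,fy=6,interpolation=cv2.INTER_CUBIC))
cv2.imwrite("pics/s11.png",cv2.resize(camera('scene')[:,:,::-1][170:240,220:350],None,fx=6,fy=6,interpolation=cv2.INTER_CUBIC))
arc(-.123,0,[82,83,84,85,86])
E
```

```text
clock: 12.25
position: [0.6052, -0.1002, -0.0029]
ee_rot: [0.078, 0.997, -0.0, 0.0]
ft_force: [0.3, -0.3, 0.7]
grip_width: 0.001
areas [6741.0]
c [ 0.648  -0.0017] size (91.94369506835938, 28.730405807495117) ang 80.58001 s_post 19.338189953244488 gap -0.8169280672848487
TCP rel s,n [np.float64(-104.09463574371834), np.float64(-26.20196107465604)] right end in jig x [ 0.6283 -0.1201]
pos [ 0.605  -0.1001 -0.0028] ang 80.91044445204504 F [ 0.6885 -0.0676  0.4567] t 12.35
82 d [-0.0025 -0.0009] turn -0.0060530863775275475
83 d [-0.0047 -0.0017] turn -0.011608641933083103
84 d [-0.0069 -0.0025] turn -0.01716419748863866
85 d [-0.0091 -0.0032] turn -0.022719753044194213
86 d [-0.0113 -0.0039] turn -0.02827530859974977
```

View pics/t11.png

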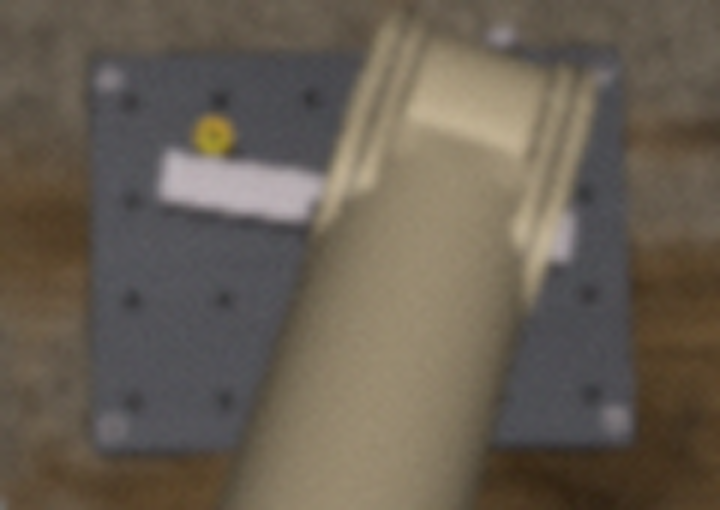

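View pics/s11.png

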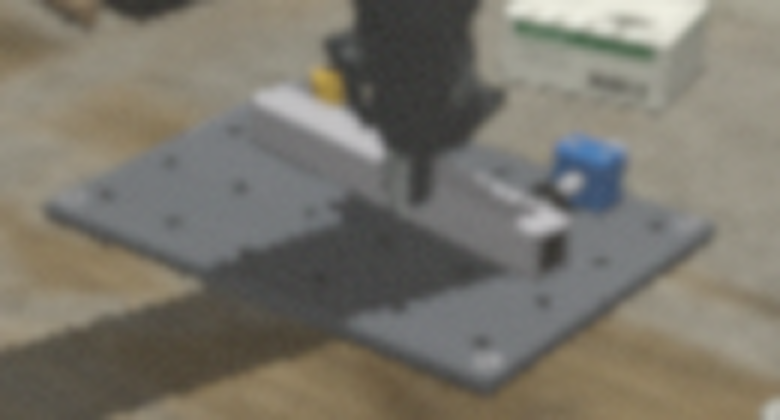

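```bash
python3 -m handwheel '[{"jaw":0,"delta_pos":[-0.0025,-0.0009,0],"turn":-0.006},{"jaw":0,"delta_pos":[-0.0047,-0.0017,0],"turn":-0.0116},{"jaw":0,"delta_pos":[-0.0069,-0.0025,0],"turn":-0.017},{"jaw":0,"delta_pos":[-0.0091,-0.0032,0],"turn":-0.0227},{"jaw":0,"delta_pos":[-0.0091,-0.0032,0],"turn":-0.0227}]'
python3 - <<'E'
from ends import *
from arc import arc
print('padface est',ray('top',[(np.array([503,166])+.5)/6-.5+[225,140]],.028))
b=camera('top');ends(b)
cv2.imwrite("pics/t12.png",cv2.resize(b[:,:,::-1][140:225,225:345],None,fx=6,fy=6,interpolation=cv2.INTER_CUBIC))
cv2.imwrite("pics/s12.png",cv2.resize(camera('scene')[:,:,::-1][170:240,220:350],None,fx=6,fy=6,interpolation=cv2.INTER_CUBIC))
arc(-.123,0,[85.5,86,86.5,87,87.5,88])
E
```

```text
clock: 12.77
position: [0.6138, -0.105, -0.0028]
ee_rot: [0.042, 0.999, -0.0, 0.0]
ft_force: [0.0, 0.4, -0.2]
grip_width: 0.005
padface est [[ 0.6612 -0.1566  0.028 ]]
areas [6897.5]
c [ 0.6488 -0.0047] size (94.6842041015625, 28.467008590698242) ang 85.67611 s_post 20.035996436030434 gap -0.2433163187082208
TCP rel s,n [np.float64(-102.63962493569313), np.float64(-27.330269588863246)] right end in jig x [ 0.6398 -0.1244]
pos [ 0.6138 -0.1049 -0.0027] ang 85.04215272636657 F [-0.0662  0.0345  0.0138] t 12.8667
85.5 d [-0.0008 -0.0002] turn -0.0025435959646301852
86 d [-0.0018 -0.0007] turn -0.005321373742407963
86.5 d [-0.0029 -0.0011] turn -0.00809915152018574
87 d [-0.004  -0.0015] turn -0.010876929297963519
87.5 d [-0.0051 -0.0019] turn -0.013654707075741297
88 d [-0.0062 -0.0023] turn -0.016432484853519076
```

View pics/s12.png

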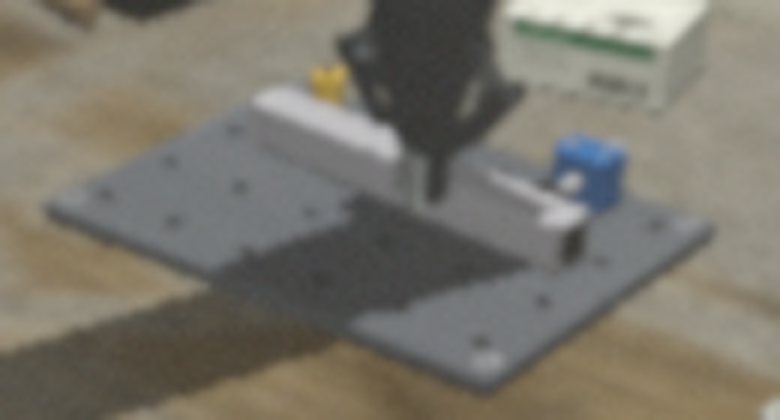

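The right end is now close to the pad, with the tube at ~85.5° and the post end still in contact. I'm feeling forward in half-degree steps.

```bash
python3 -m handwheel '[{"jaw":0,"delta_pos":[-0.0008,-0.0002,0],"turn":-0.0025},{"jaw":0,"delta_pos":[-0.0018,-0.0007,0],"turn":-0.0053}]';python3 -m handwheel '[{"jaw":0,"delta_pos":[-0.0011,-0.0004,0],"turn":-0.0028}]';python3 -m handwheel '[{"jaw":0,"delta_pos":[-0.0006,-0.0002,0],"turn":-0.0014}]';python3 -m handwheel '[{"jaw":0,"delta_pos":[-0.0006,-0.0002,0],"turn":-0.0014}]';python3 -m handwheel '[{"jaw":0,"delta_pos":[0,0,0],"turn":0}]'
python3 - <<'E'
from ends import *
from arc import arc
b=camera('top');ends(b)
arc(-.123,0,[86,86.5,87,87.5,88])
E
```

```text
clock: 13.03
position: [0.6148, -0.1055, -0.0027]
ee_rot: [0.035, 0.999, 0.0, -0.0]
ft_force: [-2.8, 1.6, 1.0]
grip_width: 0.0
clock: 13.12
position: [0.616, -0.1059, -0.0027]
ee_rot: [0.03, 1.0, 0.0, -0.0]
ft_force: [-2.7, 0.9, 2.0]
grip_width: -0.002
clock: 13.2
position: [0.6168, -0.1063, -0.0027]
ee_rot: [0.028, 1.0, 0.0, -0.0]
ft_force: [-3.0, -0.0, 2.1]
grip_width: -0.005
clock: 13.28
position: [0.6173, -0.1065, -0.0028]
ee_rot: [0.026, 1.0, 0.0, -0.0]
ft_force: [-3.6, 0.8, 2.0]
grip_width: -0.003
clock: 13.37
position: [0.6174, -0.1065, -0.0028]
ee_rot: [0.026, 1.0, 0.0, 0.0]
ft_force: [-2.7, 0.7, 1.5]
grip_width: -0.002
areas [6969.5]
c [ 0.6494 -0.0057] size (96.2226791381836, 28.436668395996094) ang 86.32584 s_post 20.732497955379177 gap -0.6437697935560287
TCP rel s,n [np.float64(-102.58866542559754), np.float64(-25.400514115463995)] right end in jig x [ 0.6417 -0.1255]
pos [ 0.6174 -0.1065 -0.0028] ang 87.02397144200562 F [-2.1917  0.0251  1.1922] t 13.4167
86 d [0.0019 0.0006] turn 0.005688730233364541
86.5 d [0.0009 0.0002] turn 0.0029109524555867633
87 d [-0.0002 -0.0003] turn 0.00013317467780898557
87.5 d [-0.0013 -0.0007] turn -0.002644603099968792
88 d [-0.0024 -0.0011] turn -0.00542238087774657
```

```bash
for i in 1; do python3 -m handwheel '[{"jaw":0,"delta_pos":[-0.0005,-0.0002,0],"turn":-0.0013}]';python3 -m handwheel '[{"jaw":0,"delta_pos":[-0.0005,-0.0002,0],"turn":-0.0013}]';python3 -m handwheel '[{"jaw":0,"delta_pos":[-0.0005,-0.0002,0],"turn":-0.0013}]';python3 -m handwheel '[{"jaw":0,"delta_pos":[-0.0005,-0.0002,0],"turn":-0.0013}]';python3 -m handwheel '[{"jaw":0,"delta_pos":[0,0,0],"turn":0}]'; done | grep -E "ft|pos"
python3 - <<'E'
from ends import *
b=camera('top');ends(b)
E
```

```text
position: [0.6177, -0.1067, -0.0028]
ft_force: [-3.6, 0.9, 1.9]
position: [0.6183, -0.1069, -0.0028]
ft_force: [-2.2, 1.0, 1.5]
position: [0.6188, -0.1071, -0.0028]
ft_force: [-2.1, 0.3, 1.9]
position: [0.6193, -0.1073, -0.0028]
ft_force: [-3.3, 1.5, 2.2]
position: [0.6194, -0.1073, -0.0028]
ft_force: [-2.5, 1.3, 1.3]
areas [6876.0]
c [ 0.6505 -0.0066] size (96.22846221923828, 27.79237937927246) ang 89.33988 s_post 20.261211917315944 gap -0.7433216964870333
TCP rel s,n [np.float64(-101.10640927585487), np.float64(-29.938463028413608)] right end in jig x [ 0.6491 -0.1266]
```

```bash
(python3 -m handwheel '[{"jaw":0,"delta_pos":[-0.0005,-0.0002,0],"turn":-0.0013}]';python3 -m handwheel '[{"jaw":0,"delta_pos":[-0.0005,-0.0002,0],"turn":-0.0013}]';python3 -m handwheel '[{"jaw":0,"delta_pos":[-0.0005,-0.0002,0],"turn":-0.0013}]';python3 -m handwheel '[{"jaw":0,"delta_pos":[-0.0005,-0.0002,0],"turn":-0.0013}]';python3 -m handwheel '[{"jaw":0,"delta_pos":[0,0,0],"turn":0}]') | grep -E "ft|pos"
python3 - <<'E'
from ends import *
b=camera('top');ends(b)
cv2.imwrite("pics/t13.png",cv2.resize(b[:,:,::-1][140:225,225:345],None,fx=6,fy=6,interpolation=cv2.INTER_CUBIC))
cv2.imwrite("pics/s13.png",cv2.resize(camera('scene')[:,:,::-1][185:225,280:340],None,fx=12,fy=12,interpolation=cv2.INTER_CUBIC))
E
```

```text
position: [0.6197, -0.1075, -0.0028]
ft_force: [-3.3, 1.1, 2.1]
position: [0.6202, -0.1077, -0.0028]
ft_force: [-2.7, 0.7, 1.5]
position: [0.6207, -0.1079, -0.0028]
ft_force: [-4.2, 1.8, 2.1]
position: [0.6212, -0.1081, -0.0028]
ft_force: [-5.0, 1.7, 1.3]
position: [0.6213, -0.1082, -0.0028]
ft_force: [-2.4, 1.7, 1.1]
areas [7079.5]
c [ 0.6511 -0.0072] size (28.882308959960938, 96.39823150634766) ang 90.08569 s_post 20.595392674621795 gap -1.101751098540781
TCP rel s,n [np.float64(-100.89509260107558), np.float64(-29.993773650066508)] right end in jig x [ 0.6513 -0.1272]
```

View pics/s13.png

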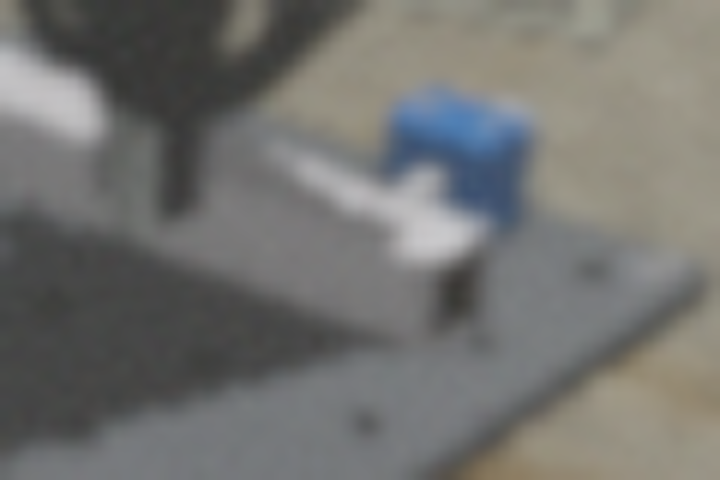

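View pics/t13.png

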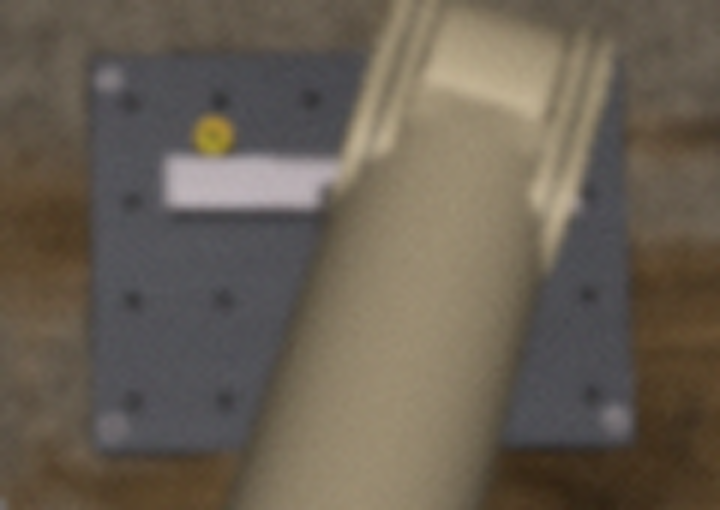

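The tube is close to the pad in the scene crop (the pad is hidden behind its right end at ~(400,200)) and still against the post. Continuing to feel.

```bash
(python3 -m handwheel '[{"jaw":0,"delta_pos":[-0.0005,0,0],"turn":-0.0013}]';python3 -m handwheel '[{"jaw":0,"delta_pos":[-0.0005,0,0],"turn":-0.0013}]';python3 -m handwheel '[{"jaw":0,"delta_pos":[-0.0005,0,0],"turn":-0.0013}]';python3 -m handwheel '[{"jaw":0,"delta_pos":[0,0,0],"turn":0}]') | grep -E "ft|pos"
```

```text
position: [0.6216, -0.1083, -0.0028]
ft_force: [-4.6, 0.3, 1.6]
position: [0.6218, -0.1084, -0.0028]
ft_force: [-9.7, 1.6, 5.7]
position: [0.6218, -0.1084, -0.0029]
ft_force: [-8.9, 2.6, 6.8]
position: [0.6218, -0.1085, -0.0029]
ft_force: [-8.1, 1.1, 6.9]
```

Contact with the pad is felt: the force jumped from ~4 to ~9 N with no further travel. Before the final press I'll move the pushing point closer to the pad, so that nearly all the push goes into it.

```bash
python3 -m handwheel '[{"jaw":0,"delta_pos":[0.001,0,0],"turn":0},{"jaw":0,"delta_pos":[0.003,0,0],"turn":0},{"jaw":0,"delta_pos":[0.008,0,0],"turn":0},{"jaw":0,"delta_pos":[0.008,-0.015,0],"turn":0},{"jaw":0,"delta_pos":[0.008,-0.032,0],"turn":0},{"jaw":0,"delta_pos":[0.008,-0.032,0],"turn":0}]'
python3 - <<'E'
from ends import *
b=camera('top');ends(b)
cv2.imwrite("pics/t14.png",cv2.resize(b[:,:,::-1][140:225,225:345],None,fx=6,fy=6,interpolation=cv2.INTER_CUBIC))
to(.614,-.140,-.0027)
E
```

```text
clock: 15.23
position: [0.6141, -0.1445, -0.0023]
ee_rot: [0.005, 1.0, -0.001, 0.001]
ft_force: [-0.4, -1.5, -0.6]
grip_width: -0.002
areas [10727.5]
c [ 0.6505 -0.0314] size (145.73452758789062, 28.38799476623535) ang 89.33977 s_post 45.05490816932409 gap -1.038258536303367
TCP rel s,n [np.float64(-111.70970180208938), np.float64(-34.90544838742171)] right end in jig x [ 0.6491 -0.1514]
t 15.2833 pos [ 0.6143 -0.1427 -0.0024] tooly ang 89.41949386539689 F [-0.1236  0.9567 -0.7351] w -8.629373447418116e-05 z [ 0.001  -0.0014 -1.    ]
delta [0.0004 0.0027 0.0003]
```

View pics/t14.png

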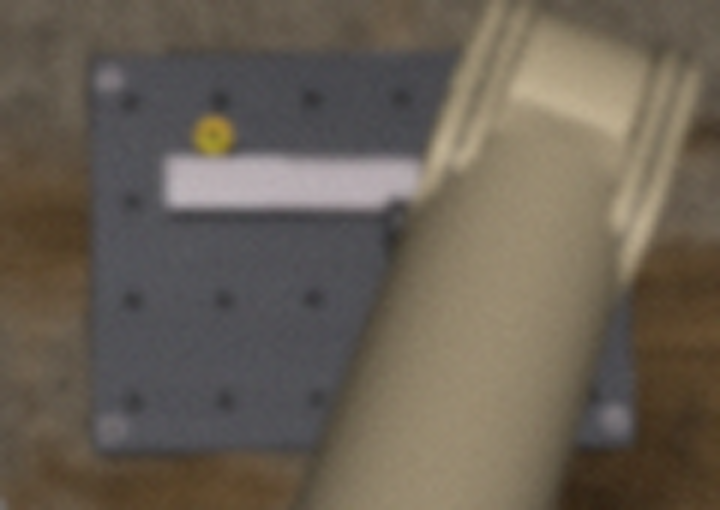

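```bash
python3 -m handwheel '[{"jaw":0,"delta_pos":[-0.003,0,0],"turn":0},{"jaw":0,"delta_pos":[-0.006,0,0],"turn":0},{"jaw":0,"delta_pos":[-0.007,0,0],"turn":0},{"jaw":0,"delta_pos":[-0.007,0,0],"turn":0}]';(python3 -m handwheel '[{"jaw":0,"delta_pos":[-0.0005,0,0],"turn":0},{"jaw":0,"delta_pos":[-0.0005,0,0],"turn":0}]';python3 -m handwheel '[{"jaw":0,"delta_pos":[-0.0005,0,0],"turn":0},{"jaw":0,"delta_pos":[-0.0005,0,0],"turn":0}]')| grep -E "ft|pos"
```

```text
clock: 15.62
position: [0.6212, -0.1393, -0.003]
ee_rot: [0.003, 1.0, 0.0, -0.001]
ft_force: [-4.0, 0.6, 3.5]
grip_width: 0.001
position: [0.6213, -0.1393, -0.003]
ft_force: [-5.9, 1.7, 4.0]
position: [0.6214, -0.1394, -0.0031]
ft_force: [-7.7, 1.7, 5.0]
```

```bash
(python3 -m handwheel '[{"jaw":0,"delta_pos":[0,0,-0.0006],"turn":0},{"jaw":0,"delta_pos":[0,0,-0.0006],"turn":0}]';python3 -m handwheel '[{"jaw":0,"delta_pos":[-0.0003,0,-0.0004],"turn":0},{"jaw":0,"delta_pos":[-0.0003,0,-0.0004],"turn":0}]')| grep -E "ft|pos"
```

```text
position: [0.6213, -0.1394, -0.0029]
ft_force: [-6.1, 0.5, -0.2]
position: [0.6214, -0.1394, -0.0028]
ft_force: [-5.7, 0.2, -2.0]
```

```bash
(python3 -m handwheel '[{"jaw":0,"delta_pos":[-0.0005,0,0],"turn":0},{"jaw":0,"delta_pos":[-0.0005,0,0],"turn":0}]';python3 -m handwheel '[{"jaw":0,"delta_pos":[-0.0005,0,0],"turn":0},{"jaw":0,"delta_pos":[-0.0005,0,0],"turn":0}]')| grep -E "ft|pos"
```

```text
position: [0.6215, -0.1394, -0.0029]
ft_force: [-7.2, 0.4, -0.5]
position: [0.6216, -0.1395, -0.0029]
ft_force: [-9.4, 1.1, 0.5]
```

```bash
(python3 -m handwheel '[{"jaw":0,"delta_pos":[-0.0004,0,-0.0001],"turn":0},{"jaw":0,"delta_pos":[-0.0004,0,-0.0001],"turn":0}]';python3 -m handwheel '[{"jaw":0,"delta_pos":[0,0,0],"turn":0},{"jaw":0,"delta_pos":[0,0,0],"turn":0}]')| grep -E "ft|pos"
```

```text
position: [0.6217, -0.1395, -0.0029]
ft_force: [-10.5, 0.2, 0.2]
position: [0.6217, -0.1395, -0.003]
ft_force: [-9.4, 1.4, 0.4]
```

```bash
(python3 -m handwheel '[{"jaw":0,"delta_pos":[-0.0004,0,-0.0001],"turn":0},{"jaw":0,"delta_pos":[-0.0004,0,-0.0001],"turn":0}]';python3 -m handwheel '[{"jaw":0,"delta_pos":[0,0,0],"turn":0}]';python3 -m handwheel '[{"jaw":0,"delta_pos":[0,0,0],"turn":0}]')| grep -E "ft|pos"
```

```text
position: [0.6218, -0.1395, -0.0029]
ft_force: [-11.7, 1.1, 0.8]
position: [0.6218, -0.1395, -0.0029]
ft_force: [-10.5, 1.3, 1.8]
position: [0.6218, -0.1395, -0.0029]
ft_force: [-11.2, 1.3, 1.7]
```

Fx is steady at ≈ −11 N. I'll hold it for a second in total.

```bash
(python3 -m handwheel '[{"jaw":0,"delta_pos":[-0.0001,0,-0.0001],"turn":0},{"jaw":0,"delta_pos":[-0.0001,0,-0.0001],"turn":0},{"jaw":0,"delta_pos":[-0.0001,0,-0.0001],"turn":0},{"jaw":0,"delta_pos":[-0.0001,0,-0.0001],"turn":0}]';python3 -m handwheel '[{"jaw":0,"delta_pos":[0,0,0],"turn":0},{"jaw":0,"delta_pos":[0,0,0],"turn":0},{"jaw":0,"delta_pos":[0,0,0],"turn":0},{"jaw":0,"delta_pos":[0,0,0],"turn":0}]';python3 -m handwheel '[{"jaw":0,"delta_pos":[0,0,0],"turn":0},{"jaw":0,"delta_pos":[0,0,0],"turn":0},{"jaw":0,"delta_pos":[0,0,0],"turn":0}]')| grep -E "ft|pos"
```

```text
position: [0.6218, -0.1395, -0.0029]
ft_force: [-10.5, 1.7, 0.9]
position: [0.6218, -0.1395, -0.0029]
ft_force: [-11.0, 1.3, 1.5]
position: [0.6219, -0.1395, -0.0029]
ft_force: [-10.4, 0.5, 0.3]
```

```bash
python3 -m handwheel '[{"jaw":0,"delta_pos":[0.0005,0,0],"turn":0},{"jaw":0,"delta_pos":[0.001,0,0],"turn":0},{"jaw":0,"delta_pos":[0.0015,0,0],"turn":0},{"jaw":0,"delta_pos":[0.002,0,0],"turn":0},{"jaw":0,"delta_pos":[0.003,0,0],"turn":0},{"jaw":0,"delta_pos":[0.004,0,0],"turn":0},{"jaw":0,"delta_pos":[0.006,0,0],"turn":0},{"jaw":0,"delta_pos":[0.01,0,0],"turn":0},{"jaw":0,"delta_pos":[0.02,0,0],"turn":0},{"jaw":0,"delta_pos":[0.04,0,0],"turn":0}]';python3 -m handwheel '[{"jaw":0,"delta_pos":[0.02,0,-0.02],"turn":0},{"jaw":0,"delta_pos":[0.04,0,-0.05],"turn":0},{"jaw":0,"delta_pos":[0.07,0,-0.09],"turn":0},{"jaw":0,"delta_pos":[0.1,0,-0.12],"turn":0},{"jaw":0,"delta_pos":[0.1,-0.04,-0.15],"turn":0},{"jaw":0,"delta_pos":[0.1,-0.08,-0.15],"turn":0},{"jaw":0,"delta_pos":[0.1,-0.08,-0.15],"turn":0},{"jaw":0,"delta_pos":[0.1,-0.08,-0.15],"turn":0}]'
python3 - <<'E'
from ends import *
b=camera('top');ends(b)
cv2.imwrite("pics/t15.png",cv2.resize(b[:,:,::-1][140:225,225:345],None,fx=6,fy=6,interpolation=cv2.INTER_CUBIC))
cv2.imwrite("pics/s15.png",cv2.resize(camera('scene')[:,:,::-1][170:240,220:350],None,fx=6,fy=6,interpolation=cv2.INTER_CUBIC))
to(.614,-.140,-.0027)
E
```

```text
clock: 19.03
position: [0.5862, -0.1397, -0.001]
ee_rot: [0.003, 1.0, -0.0, 0.001]
ft_force: [-0.6, -0.4, 0.6]
grip_width: 0.001
clock: 19.7
position: [0.484, -0.2232, 0.1501]
ee_rot: [0.006, 1.0, -0.001, 0.002]
ft_force: [-1.4, 0.2, 0.0]
grip_width: -0.0
areas [18460.0]
c [ 0.6487 -0.0784] size (240.07215881347656, 29.01279640197754) ang 88.492355 s_post 92.42946573362627 gap -1.074029669514971
TCP rel s,n [np.float64(-146.76884932870902), np.float64(-160.72947964520378)] right end in jig x [ 0.6455 -0.1983]
t 19.8 pos [ 0.4842 -0.2193  0.1485] tooly ang 89.53997322089174 F [ 0.1484  0.1553 -0.2865] w -0.003874814159384268 z [ 0.0006  0.0003 -1.    ]
delta [-0.1291  0.0803  0.1513]
```

View pics/t15.png

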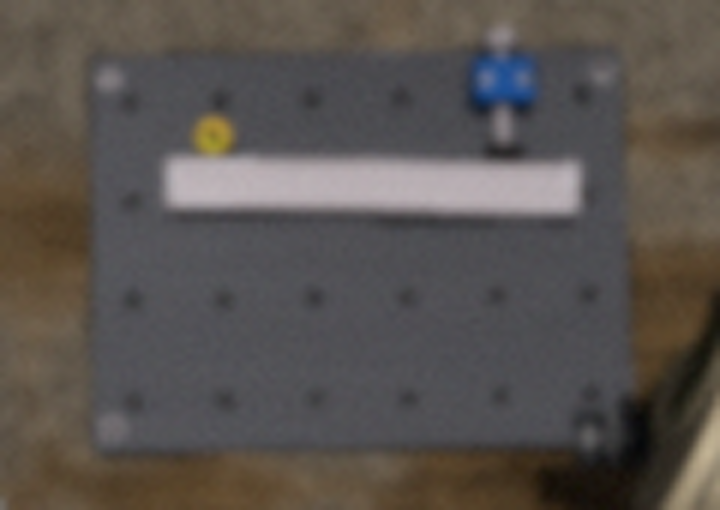

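View pics/s15.png

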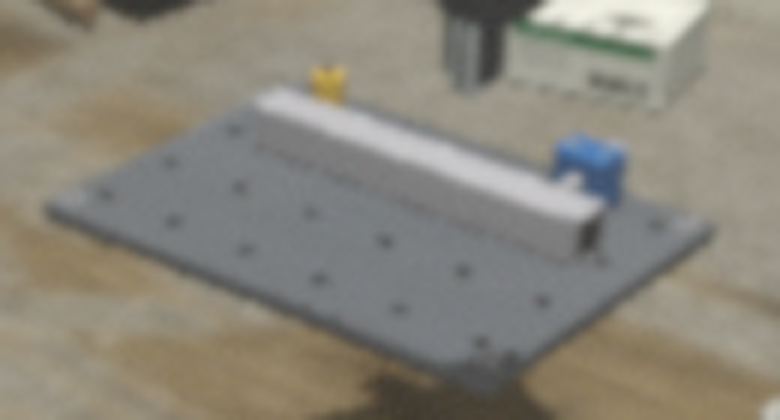

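Both views show the tube along the post at (213,135) and the pad at (503,152), with the gripper clear. A last check that it stays still, then I hand in.

```bash
python3 -m handwheel '[{"jaw":0,"delta_pos":[0,0,0],"turn":0},{"jaw":0,"delta_pos":[0,0,0],"turn":0},{"jaw":0,"delta_pos":[0,0,0],"turn":0},{"jaw":0,"delta_pos":[0,0,0],"turn":0},{"jaw":0,"delta_pos":[0,0,0],"turn":0},{"jaw":0,"delta_pos":[0,0,0],"turn":0}]'
python3 - <<'E'
from ends import *
b=camera('top');ends(b)
a=cv2.imread("pics/top0.png")[:,:,::-1]
d=(cv2.absdiff(a,b).max(2)>60)
print('diff px over bystander areas: mug/nut/chalk',d[140:260,355:400].sum(),'tape/elbow',d[165:245,135:180].sum())
from workcell import hand_in
print(hand_in())
E
```

```text
clock: 20.3
position: [0.4842, -0.2191, 0.1484]
ee_rot: [0.003, 1.0, 0.0, -0.0]
ft_force: [-0.2, -0.4, -0.2]
grip_width: -0.002
areas [18442.0]
c [ 0.6487 -0.0784] size (240.0493621826172, 28.957244873046875) ang 88.49736 s_post 92.44026707930503 gap -1.0911523880851135
TCP rel s,n [np.float64(-145.0146312346561), np.float64(-160.7233775499815)] right end in jig x [ 0.6455 -0.1983]
diff px over bystander areas: mug/nut/chalk 1598 tape/elbow 0
the job is handed in; nothing more can be done
None
```

```bash
python3 - <<'E'
import cv2
from workcell import camera
cv2.imwrite("pics/final.png",camera("top")[:,:,::-1])
E
```

```text
the job is handed in; nothing more can be done
```

The job is handed in at about 20 s of the 72 s allowed. The tube is resting against both the post and the pad, as far as the cameras can show.

**What I did**
- **Lengthwise nudge:** I first slid the tube about 22 mm along its own axis. You didn't ask for this; it was so the tube would finish centred on the jig.
- **To the post:** I pushed it over with shut fingers until its side bore on the brass post, while it was still about 22° askew.
- **Swing:** I swung it round the post, with that end staying against it, until the force jump at the pad showed contact.
- **Press:** I pressed close to the pad for more than a second. The wrist read 10.4–11.7 N during the hold, and no reading at the end of a move passed 12 N. I estimate about 9–10 N of that reached the pad, which I could not measure directly. Then I eased off slowly.

**Last checks**
- **Tube:** it did not move over the last 0.6 s. It lies at 88.5° against the jig line's 90°, which fits a pad set about 3–4 mm nearer than its mean. Its centre is about 6 mm along the jig from the nominal point.
- **Post gap:** it measured −1.1 mm, the same camera bias as during known contact, so I take it as touching.

**Failed or disagreed**
- **Fingertips:** in the pictures the tips stood about 25 mm behind the stated TCP. My first nudge therefore passed above the tube without touching it, and I corrected for this by feeling downwards.
- **Bystanders:** the before-and-after comparison showed no change at the tape measure and elbow. It did show changes around the mug, nut and chalk. The likely cause is the arm and its shadow in view there, but I could not confirm that after handing in. The arm's planned moves stayed well clear of them.

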